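# Clamp a freshly glued leather stamp

## Robot

A 7-joint arm with a two-finger parallel gripper is mounted at the origin on the work surface. World frame = base frame: x ahead of the robot, y to its left, z up, the work surface at z = 0. Lengths are in m, angles in degrees, forces in N, time in s.
With the tool pointing down it reaches from about 0.35 to 0.9 m from the base axis. Payload 7.2 kg.
Tool frame: the origin (TCP) lies at the very end of the fingers, on their centre line; the grasp point (between the pads) lies 19 mm behind it; z points along the fingers, y is the direction in which the jaws open and shut (so a half turn about z gives the same grasp; the last joint's range is limited). The gripper opens to 85 mm and grips with 20 to 120 N. Pads are 22 mm wide; open, the fingers measure 114 mm over their backs; the gripper's body (76 mm by 85 mm) begins 54 mm behind the grasp point. The pads swing forward as they close: fully open they stand 13 mm farther back than shut.
Start: joints at [68.858, 23.554, -0.728, 91.456, 0.321, 64.991, -4.71], TCP at [0.185, -0.597, 0.231] pointing down, gripper open.
Joint ranges: [-169.25, 169.25], [-16.82, 113.86], [-84.01, 82.57], [7.8, 145.47], [-59.2, 239.2], [7.22, 106.19], [-163.78, 163.78]. Speed limits (degrees/s): [136.94, 136.94, 172.46, 172.46, 180, 180, 180].

## Interface

Orientations are given as [roll, pitch, yaw] about the fixed x, y, z axes, in that order (R = Rz(yaw) Ry(pitch) Rx(roll)).
In Python, from bench import bot, read_camera, camera_info gives the robot as it stands.
- The arm moves only by the tool jog_arm, never from a script. Its argument "series" is a list of rows, each an object of numbers: "tx", "ty", "tz": the shift along the world's x, y, z in cm; "ax", "ay", "az": the turn, a rotation vector about the world's x, y, z in degrees; "hand": the closure, from 0 (fully open) to 1 (shut). A call has 1 to 20 rows; each row shifts and turns the commanded pose from where the row before left it; what a row does not reach is not made up. A row lasts 1/12 s, in which the tool goes at most 41.7 mm and 7.16 degrees, less where a joint would pass 70% of its speed; a pose out of reach is approached as far as the arm can. A call with a gripper value outside its range is refused whole. The fingers move at their own pace and stop on an object; the grip force is fixed at half the most. Time passes only in rows, so rows that do not move let the fingers close. It gives the time, the measured TCP pose, the force and the opening at its end, in the units of the state.
- bot.read_state(): the state, without advancing time (a new reading comes with each control period).
- read_camera(name): name is "scene" or "top" or "wrist"; returns the picture (480x640x3 uint8, red, green, blue); there is no depth.
- camera_info(name): a dict with "K" (3x3 intrinsics, pixels), "extrinsics" (4x4, takes a point from camera to world coordinates). Camera axes: x right, y down, z forward; pixel columns grow to the right and rows downward; lengths in m; the calibration is good to about 2 mm. A picture is of the moment at which its call begins: read the wrist's pose just before it. camera_info takes no time and is no camera call; for the wrist camera it gives the pose at the moment of the call.
- bot.hand_in(): hands the job in, once; it reports no verdict.
The state is a dict: "time": time; "joint_pos": joint angles; "joint_vel": joint speeds; "tau": joint torques, N m; "ee_pos": TCP position; "ee_rot": TCP orientation; "force": force on the tool from outside, world axes, zero at the start; "moment": the same for the moment, N m; "finger_gap": opening from 0.0 (shut) to 1.0 (fully open).
Only numpy, scipy, OpenCV 4.12 (cv2) and the standard library are available. Lean on these libraries where they do the work, as an engineer would, in place of code of your own. Each camera call takes 0.05 s, during which the arm holds its last target.

## Task

Stand the glued stamp (walnut block with a brass plate) upright on the bench clamp's bed, square against the fixed jaw, brass towards the moving pad, and let go of it. Then pump the red trigger, never pushing the jaw itself, until the spring pad bears on the brass and its red stem is about half in; driving the stem right in would crush the stamp. Finish while still gripping the trigger, pulled part or all of the way, leaving the jar, awl and maul alone.

Things in the scene. Friction and masses are not known exactly. Their poses are not given: they have to be found in the camera images.
- clamp: Grey steel bench clamp, screwed down. Origin: on the bench under its base. Its y axis runs along the bar from the fixed jaw (-y end) to trigger and grip (+y end); x across, z up. Base 70 mm wide (x), y=-165 to 185 mm, 20 mm thick: it is the bed for the work, top at z=20 mm, clear between the jaws. Housing 42 mm wide, y=15 to 150 mm, top z=108 mm
- fixed_jaw_face (a point): Middle of the inner face of the fixed jaw, a dark steel plate 50 mm wide with its top at z=76 mm; in the clamp's frame at (0, -136, 45) mm, facing +y
- grip_top (a point): Top of the fixed black grip behind the trigger, clamp frame (0, 140, 200) mm; the grip is 14 mm wide (x) and 16 mm thick (y)
- jaw: Moving jaw: dark steel carrier 38 mm wide, 20 mm thick, top 70 mm above the bench, sprung pad in front, flat steel bar behind, which runs through the housing 45 mm above the bench and out at the rear. Only the trigger drives it towards the fixed jaw; an 11 N brake keeps it there; it cannot be drawn back. Axes as the clamp's; origin slides from the clamp's origin along -y
- pad_face (a point): Middle of the front face of the sprung black pad (32 mm wide, 36 mm high) on the moving jaw, 45 mm above the bench, facing the fixed jaw. At the start it is 65 to 90 mm from the fixed jaw's face
- pad (a joint): How far the pad's red stem is pushed into the jaw, m: 0 = all the way out (not pressed, about 22 mm of red shows), 0.010 = halfway, 0.020 = right in. Spring: 1 N at first, then 0.4 N per mm
- trigger (a joint): Trigger angle, rad: 0 = rest (leaning 0.3 rad to the jaws), 0.6 = pulled fully back towards the fixed grip. A spring returns it when let go. Inside, a pawl catches bar teeth 8 mm apart: after up to 8 mm (0.25 rad) of slack a pull drives the jaw forward about 36 mm per rad, some 16 mm a full pull; going back the jaw stays. Pulling takes 2 N in the slack, 8 to 15 N driving
- trigger_lever: Red trigger lever with a round cross handle. Origin: its pivot, clamp frame (0, 65, 104) mm, axis along the clamp's x; its z points along the lever. The stem is 14 mm wide, 8 mm thick. Pinch the handle from above, fingers closing along the clamp's y (before and behind it): it turns in the fingers while they swing it back and forth
- trigger_handle (a point): Middle of the trigger's round red handle, 24 mm diameter, 44 mm long along the clamp's x, 65 mm from the pivot; at rest 166 mm above the bench and 19 mm in front (-y) of the pivot; a full pull swings it 38 mm towards +y; 40 mm remain then between it and the grip
- stamp: The leather stamp: upright dark walnut block with a brass plate on one side, 34 (x) x 40 (y, brass included) x 48 mm high, 90 g. Origin: centre of its underside. The 3 mm brass plate is its +y face. When seated its y axis points as the clamp's y
- stamp_brass (a point): Middle of the stamp's brass face, 20 mm in +y and 24 mm up from its origin
- glue_jar: Glass glue jar with a yellow cap, 58 mm wide, 75 mm high, standing on the bench; origin at the centre of its underside. Leave alone
- awl: Awl lying on the bench, wooden handle, 150 mm long along its x, 26 mm thick; origin at its middle, on the bench. Leave alone
- maul: Wooden maul standing on its head, 68 mm wide, 170 mm high; origin at the centre of its underside. Leave alone
Not all that is in view belongs to the job. Of the things like the stamp, leave any that is turquoise; of the rest the larger one is meant.

How it is judged (in metres and radians):
On the way, in this order (a step that is already met when the one before it is completed fails the run):
1. the stamp stands on the bed between the jaws, squarely, brass towards the pad, released, the pad not yet pressed (x of stamp in the frame of clamp between -0.012 and 0.012 m and y of stamp in the frame of clamp between -0.12 and -0.1 m and z of stamp in the frame of clamp between 0.017 and 0.024 m and y of stamp_brass in the frame of clamp above -0.105 m and angle between the y axis of stamp and the y axis of clamp, either way round below 0.2 rad and angle between stamp's own z axis and vertical below 0.1 rad and contact force between the fingers and stamp below 0.1 N and value of joint pad below 0.003 m), for 0.2 s.
2. the pad, driven by the trigger, presses on the stamp (value of joint pad above 0.004 m and contact force between jaw and stamp above 1.5 N), for 0.1 s.
At the end, for the whole second after the job is handed in: the stamp stands upright against the fixed jaw (within 5 mm, square within 0.12 rad, 12 mm off the middle at most), brass to the pad; the pad presses it, stem 5 to 15.5 mm in; the fingers touch only the trigger handle, gripped (over 2 N) and pulled at least 0.05 rad (x of stamp in the frame of clamp between -0.012 and 0.012 m and y of stamp in the frame of clamp between -0.12 and -0.111 m and z of stamp in the frame of clamp between 0.017 and 0.024 m and y of stamp_brass in the frame of clamp above -0.105 m and angle between the y axis of stamp and the y axis of clamp, either way round below 0.12 rad and angle between stamp's own z axis and vertical below 0.08 rad and value of joint pad between 0.005 and 0.0155 m and contact force between jaw and stamp above 1.5 N and contact force between the fingers and stamp below 0.1 N and contact force between the fingers and trigger_lever above 2 N and value of joint trigger above 0.05 rad and linear speed of stamp below 0.01 m/s); the arm keeps its last pose, push and grip.
It fails at once if the stamp is crushed: the pad's stem goes more than 18 mm in (value of joint pad above 0.018 m).
It fails at once if the moving jaw or its pad is pushed by the robot instead of the trigger (over 8 N) (contact force between any of the fingers, the arm and jaw above 8 N).
It fails at once if the glue jar is moved by more than 30 mm (distance of glue_jar from where it was at the start of the episode above 0.03 m).
It fails at once if the awl is moved by more than 30 mm (distance of awl from where it was at the start of the episode above 0.03 m).
It fails at once if the maul is moved by more than 30 mm (distance of maul from where it was at the start of the episode above 0.03 m).
It also fails if it takes over 72 s, if anything falls off the work surface, if the arm or the gripper's body presses on something with over 40 N, if the wrist force passes 120 N, or if a joint passes its speed limit or range.

## Working session

There is one attempt and no reset: what is moved stays moved. The work goes in short steps, Python scripts to look and compute and a tool call to move; the robot and the scene stay as the last step left them, time stands still between calls to the robot, and variables do not carry over. Pictures are saved under pics/ and viewed, and the job is handed in when it is done.

Besides the shell and the picture viewer there is one more tool, called as a command line: name --argument value ..., lists and objects as JSON in quotes. jog_arm: Moves the arm, as the interface text tells. Its arguments: {"type":"object","properties":{"series":{"type":"array"}},"required":["series"]}

```bash
ls; mkdir -p pics
python3 - <<'E'
from bench import bot, read_camera, camera_info
import cv2
s=bot.read_state();print(s)
for n in("scene","top","wrist"):
    c=camera_info(n);print(n,c["K"],c["extrinsics"])
    cv2.imwrite(f"pics/{n}0.png",read_camera(n)[:,:,::-1])
E
```

```text
pics
{'time': 0.0, 'joint_pos': array([68.85811199, 23.60099915, -0.72952487, 91.50475696,  0.3211773 ,
       64.98980634, -4.70886667]), 'joint_vel': array([-0.01153977, -0.00582137,  0.11784662,  0.00138636, -0.01866761,
        0.09552228, -0.11434113]), 'tau': array([-6.33387353e-04, -6.00636220e+01,  6.81728180e-01, -2.99416012e+01,
        1.36902463e-02,  1.06991423e-02, -2.32763696e-06]), 'ee_pos': array([ 0.18499657, -0.59646935,  0.23043722]), 'ee_rot': array([-1.79906705e+02,  6.45006880e-03,  1.72378009e+01]), 'force': array([-0.49866299,  0.00918533, -0.37882675]), 'moment': array([-0.04683706, -0.02093174,  0.02050486]), 'finger_gap': 1.0021481173880573}
scene [[468.94948174   0.         317.31451584]
 [  0.         468.94948174 244.86065605]
 [  0.           0.           1.        ]] [[-0.2442043   0.57675868 -0.77955993  1.23388253]
 [ 0.96960503  0.15780832 -0.18698293  0.18643217]
 [ 0.01517702 -0.80152727 -0.59776559  0.64934864]
 [ 0.          0.          0.          1.        ]]
top [[532.59651292   0.         324.1618678 ]
 [  0.         532.59651292 247.39766139]
 [  0.           0.           1.        ]] [[-0.00835376 -0.99708946  0.07578145  0.45170634]
 [-0.99989763  0.00744881 -0.01221643  0.04756188]
 [ 0.01161639 -0.07587574 -0.99704961  1.3812385 ]
 [ 0.          0.          0.          1.        ]]
wrist [[346.31885218   0.         314.3768415 ]
 [  0.         346.31885218 241.61524369]
 [  0.           0.           1.        ]] [[ 0.29643549 -0.91337971 -0.27904035  0.25532519]
 [-0.95505029 -0.28418054 -0.08438227 -0.57529507]
 [-0.00222479  0.29151146 -0.95656475  0.372459  ]
 [ 0.          0.          0.          1.        ]]
```

View pics/scene0.png

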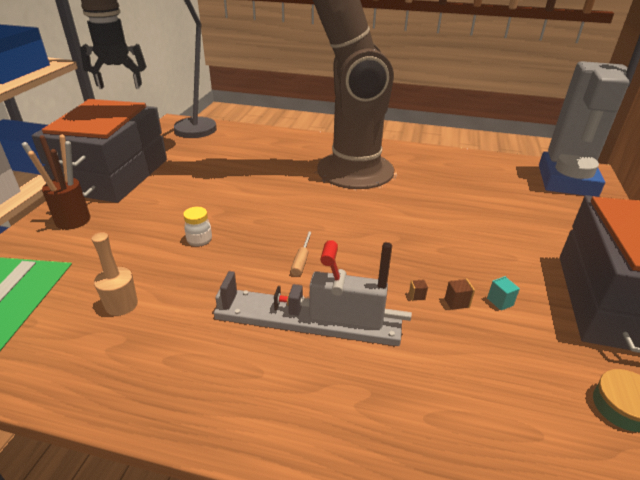

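View pics/top0.png

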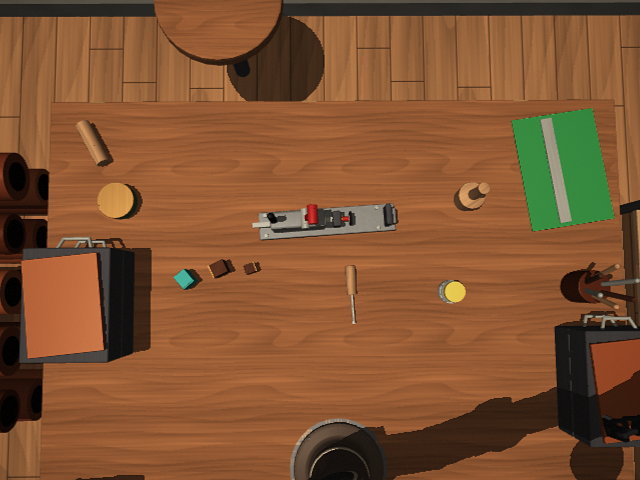

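View pics/wrist0.png

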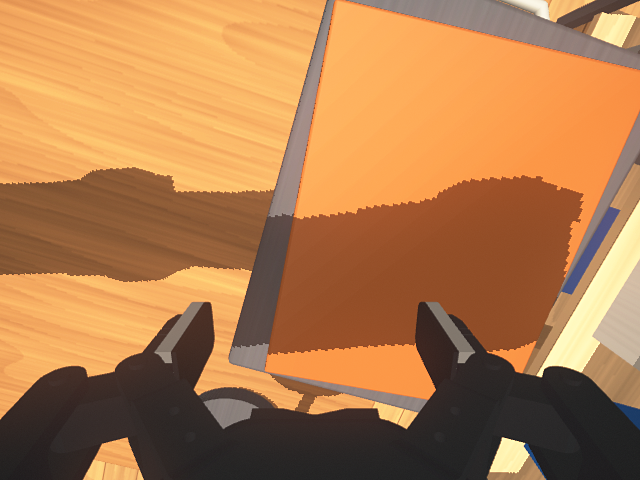

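Run:
```python
import cv2,numpy as np
t=cv2.imread("pics/top0.png");s=cv2.imread("pics/scene0.png")
a=cv2.resize(t[245:305,160:280],None,fx=6,fy=6,interpolation=cv2.INTER_CUBIC)
b=cv2.resize(s[265:320,390:530],None,fx=5,fy=5,interpolation=cv2.INTER_CUBIC)
c=cv2.resize(t[195:250,245:405],None,fx=5,fy=5,interpolation=cv2.INTER_CUBIC)
cv2.imwrite("pics/ca.png",a);cv2.imwrite("pics/cb.png",b);cv2.imwrite("pics/cc.png",c)
```

```text
(no output)
```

View pics/ca.png

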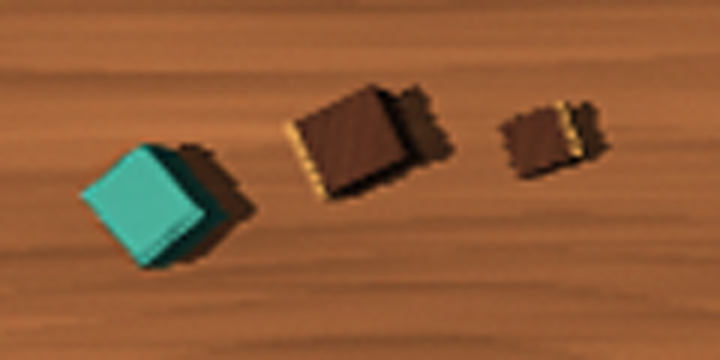

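View pics/cb.png

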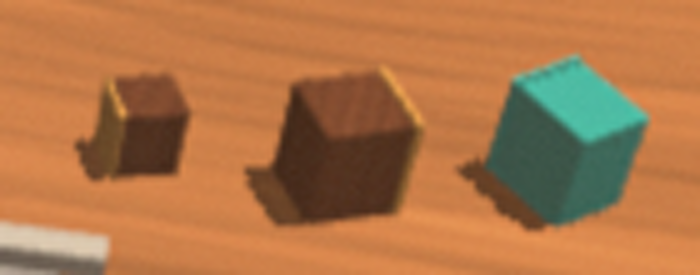

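View pics/cc.png

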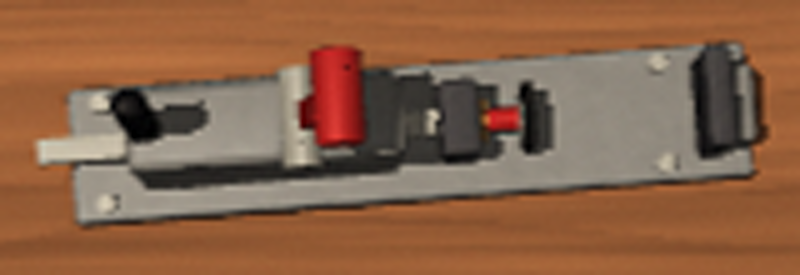

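```bash
cat > h.py <<'E'
import numpy as np,cv2
from bench import bot, read_camera, camera_info
def ray(ci,uv,z):
    K=ci["K"];T=ci["extrinsics"]
    uv=np.atleast_2d(uv).astype(float)
    d=np.c_[(uv-[K[0][2],K[1][2]])/[K[0][0],K[1][1]],np.ones(len(uv))]@T[:3,:3].T
    o=T[:3,3]; return o+d*((z-o[2])/d[:,2])[:,None]
def proj(ci,p):
    T=ci["extrinsics"];q=(np.atleast_2d(p)-T[:3,3])@T[:3,:3]
    q=q@np.array(ci["K"]).T;return q[:,:2]/q[:,2:]
E
python3 - <<'E'
from h import *
ci=camera_info("top")
p=np.array([[288,122],[322,198],[412,160],[375,85]])/6.+[160,245]-.4
P=ray(ci,p,.048);print("stamp",P,P.mean(0)); 
for i in range(4):
    d=P[(i+1)%4]-P[i];print(np.linalg.norm(d),np.degrees(np.arctan2(d[1],d[0])))
# base corners
p=np.array([[70,90],[78,224],[752,177],[742,42]])/5.+[245,195]-.4
P=ray(ci,p,.02);print("clamp",P)
for i in range(4):
    d=P[(i+1)%4]-P[i];print(np.linalg.norm(d),np.degrees(np.arctan2(d[1],d[0])))
E
```

```text
stamp [[0.51128513 0.32278338 0.048     ]
 [0.47957015 0.30842727 0.048     ]
 [0.49505933 0.2711792  0.048     ]
 [0.5264315  0.28673565 0.048     ]] [0.50308653 0.29728138 0.048     ]
0.034812899844582766 -155.645628868509
0.0403402208533343 -67.42058361437635
0.035017371279624315 26.37532912179567
0.039100531589666296 112.7909445771434
clamp [[ 0.64620154  0.19879897  0.02      ]
 [ 0.57694746  0.19463688  0.02      ]
 [ 0.59871216 -0.15182265  0.02      ]
 [ 0.66887726 -0.14794191  0.02      ]]
0.06937904047364915 -176.5607253609133
0.34714248446260065 -86.40538310698398
0.07027233355855045 3.1657275771627327
0.3474815465137947 93.74162840331984
```

Candidates in the top view: turquoise block (185,279), which is excluded by colour; walnut and brass block (220,268), about 34x40 mm; and a small walnut and brass block (252,268). The walnut block at (220,268) is meant because it's the larger non-turquoise one. The crops confirm this and show its brass on the left (+y world). The clamp's fixed jaw is on the right (-y world), so only a small turn of about -20° is needed.

Next I move over the stamp.

jog_arm --series '[{"tx":2.4,"ty":3.2,"tz":0.3,"az":4},{"tx":2.4,"ty":3.2,"tz":0.3,"az":4},{"tx":2.4,"ty":3.2,"tz":0.3,"az":4},{"tx":2.4,"ty":3.2,"tz":0.3,"az":4},{"tx":2.4,"ty":3.2,"tz":0.3,"az":4},{"tx":2.4,"ty":3.2,"tz":0.3,"az":4},{"tx":2.4,"ty":3.2,"tz":0.3,"az":4},{"tx":2.4,"ty":3.2,"tz":0.3,"az":4},{"tx":2.4,"ty":3.2,"tz":0.3,"az":4},{"tx":2.4,"ty":3.2,"tz":0.3,"az":4},{"tx":0.5,"ty":4,"az":4},{"tx":0.5,"ty":4,"az":4},{"tx":0.5,"ty":4,"az":4},{"tx":0.5,"ty":4,"az":4},{"tx":0.5,"ty":4,"az":4},{"tx":0.5,"ty":4,"az":4},{"tx":0.5,"ty":4,"az":4},{"tx":0.5,"ty":4,"az":4},{"tx":0.5,"ty":4,"az":4},{"tx":0.5,"ty":4,"az":4}]'

```text
$.series[0]: bad value
```

Run:
```python
from h import *
s=bot.read_state();print(s["ee_pos"],s["ee_rot"],s["joint_pos"])
ci=camera_info("wrist");im=read_camera("wrist")[:,:,::-1]
cv2.imwrite("pics/w1.png",im);np.savez("w1.npz",K=ci["K"],extrinsics=ci["extrinsics"])
```

```text
[ 0.18501169 -0.59660545  0.2306379 ] [-1.79928615e+02  6.53456724e-03  1.72339414e+01] [68.8583762  23.59181498 -0.72667124 91.49068694  0.32181437 64.99121408
 -4.7100431 ]
```

View pics/w1.png

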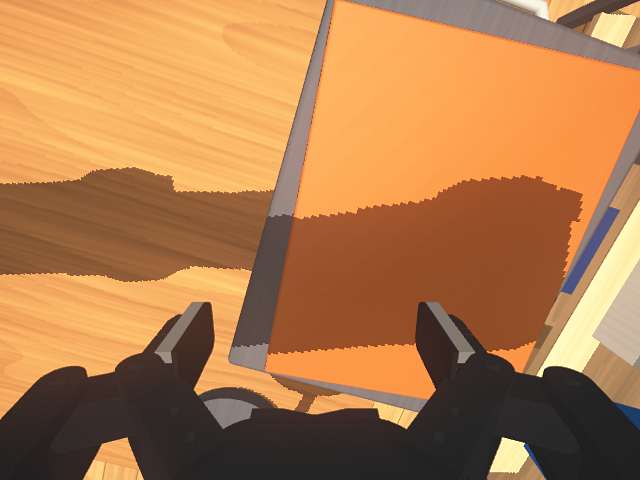

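The picture is unchanged because the call was refused. All fields probably have to be present.

jog_arm --series '[{"tx":2.4,"ty":3.2,"tz":0.3,"ax":0,"ay":0,"az":4,"hand":0},{"tx":2.4,"ty":3.2,"tz":0.3,"ax":0,"ay":0,"az":4,"hand":0},{"tx":2.4,"ty":3.2,"tz":0.3,"ax":0,"ay":0,"az":4,"hand":0},{"tx":2.4,"ty":3.2,"tz":0.3,"ax":0,"ay":0,"az":4,"hand":0},{"tx":2.4,"ty":3.2,"tz":0.3,"ax":0,"ay":0,"az":4,"hand":0},{"tx":2.4,"ty":3.2,"tz":0.3,"ax":0,"ay":0,"az":4,"hand":0},{"tx":2.4,"ty":3.2,"tz":0.3,"ax":0,"ay":0,"az":4,"hand":0},{"tx":2.4,"ty":3.2,"tz":0.3,"ax":0,"ay":0,"az":4,"hand":0},{"tx":2.4,"ty":3.2,"tz":0.3,"ax":0,"ay":0,"az":4,"hand":0},{"tx":2.4,"ty":3.2,"tz":0.3,"ax":0,"ay":0,"az":4,"hand":0},{"tx":0.5,"ty":4,"tz":0,"ax":0,"ay":0,"az":4,"hand":0},{"tx":0.5,"ty":4,"tz":0,"ax":0,"ay":0,"az":4,"hand":0},{"tx":0.5,"ty":4,"tz":0,"ax":0,"ay":0,"az":4,"hand":0},{"tx":0.5,"ty":4,"tz":0,"ax":0,"ay":0,"az":4,"hand":0},{"tx":0.5,"ty":4,"tz":0,"ax":0,"ay":0,"az":4,"hand":0},{"tx":0.5,"ty":4,"tz":0,"ax":0,"ay":0,"az":4,"hand":0},{"tx":0.5,"ty":4,"tz":0,"ax":0,"ay":0,"az":4,"hand":0},{"tx":0.5,"ty":4,"tz":0,"ax":0,"ay":0,"az":4,"hand":0},{"tx":0.5,"ty":4,"tz":0,"ax":0,"ay":0,"az":4,"hand":0},{"tx":0.5,"ty":4,"tz":0,"ax":0,"ay":0,"az":4,"hand":0}]'

```text
time: 1.87
ee_pos: [0.475, 0.1248, 0.2615]
ee_rot: [180.0, 0.0, 97.4]
force: [1.3, -0.8, 1.2]
finger_gap: 1.0
```

Run:
```python
from h import *
s=bot.read_state();print(s["ee_pos"],s["ee_rot"],s["joint_pos"],s["force"])
ci=camera_info("wrist");im=read_camera("wrist")[:,:,::-1]
cv2.imwrite("pics/w2.png",im);np.savez("w2.npz",K=ci["K"],extrinsics=ci["extrinsics"])
```

```text
[0.47498016 0.12481083 0.26151642] [1.79964732e+02 2.10657997e-02 9.74020229e+01] [ 14.97758061  12.97024389 -41.07634047 105.16417119   9.37961457
  65.25320036 -21.91615895] [ 1.31563585 -0.81059977  1.24932583]
```

View pics/w2.png

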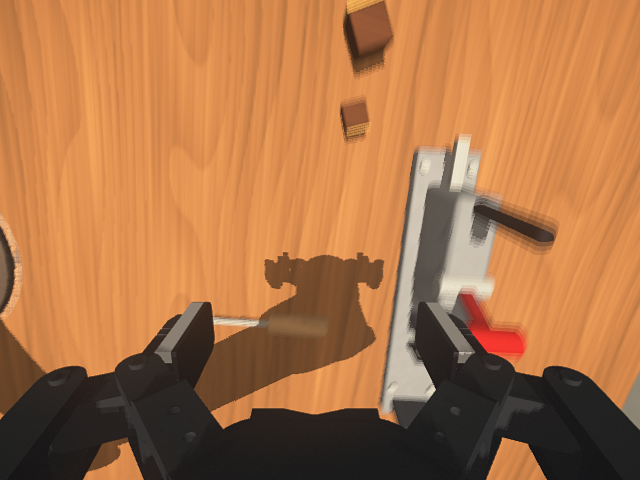

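jog_arm --series '[{"tx":0.5,"ty":3.4,"tz":0,"ax":0,"ay":0,"az":3.3,"hand":0},{"tx":0.5,"ty":3.4,"tz":0,"ax":0,"ay":0,"az":3.3,"hand":0},{"tx":0.5,"ty":3.4,"tz":-1,"ax":0,"ay":0,"az":3.3,"hand":0},{"tx":0.5,"ty":3.4,"tz":-2,"ax":0,"ay":0,"az":3.3,"hand":0},{"tx":0.6,"ty":3.4,"tz":-2,"ax":0,"ay":0,"az":3.3,"hand":0},{"tx":0,"ty":0,"tz":0,"ax":0,"ay":0,"az":0,"hand":0},{"tx":0,"ty":0,"tz":0,"ax":0,"ay":0,"az":0,"hand":0},{"tx":0,"ty":0,"tz":0,"ax":0,"ay":0,"az":0,"hand":0}]'

```text
time: 2.58
ee_pos: [0.5011, 0.2926, 0.2109]
ee_rot: [-179.9, 0.0, 113.7]
force: [0.1, -1.1, 0.1]
finger_gap: 1.0
```

Run:
```python
from h import *
s=bot.read_state();print(s["ee_pos"],s["ee_rot"],s["joint_pos"],s["force"])
ci=camera_info("wrist");im=read_camera("wrist")[:,:,::-1]
cv2.imwrite("pics/w3.png",im);np.savez("w3.npz",K=ci["K"],extrinsics=ci["extrinsics"])
```

```text
[0.50108947 0.29258198 0.21089268] [-1.79934588e+02  1.42838412e-02  1.13714886e+02] [ -2.68516838  26.54824377 -43.99918497  97.06203048  20.08270071
  64.65659553 -28.70809625] [ 0.10534139 -1.1320785   0.06416333]
```

View pics/w3.png

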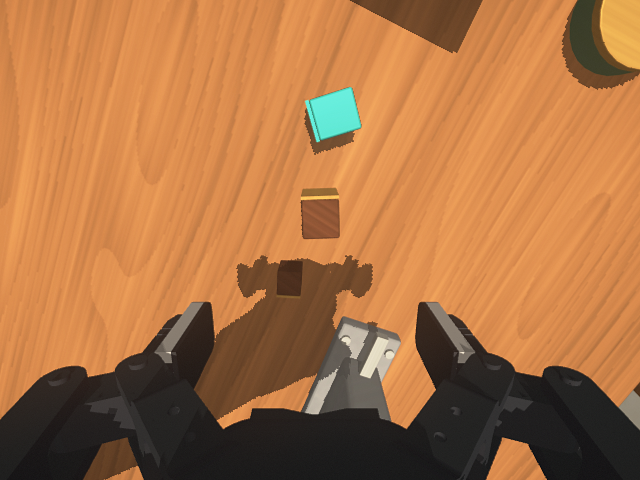

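The stamp's top face is seen near square-on at (301..340, 195..239), with its brass strip at the top. Turquoise is above it, the small block below at (289,279).

Run:
```python
from h import *
im=cv2.imread("pics/w3.png");c=im[180:250,280:360]
cv2.imwrite("pics/w3c.png",cv2.resize(c,None,fx=7,fy=7,interpolation=cv2.INTER_CUBIC))
```

```text
(no output)
```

View pics/w3c.png

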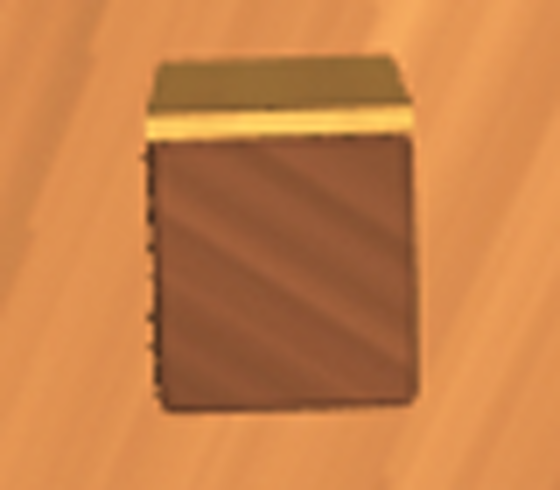

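Run:
```python
from h import *
ci=np.load("w3.npz")
p=np.array([[147,114],[412,103],[417,403],[160,411]])/7.+[280,180]-.4
P=ray(ci,p,.048);print(P,P.mean(0))
for i in range(4):
    d=P[(i+1)%4]-P[i];print(np.linalg.norm(d),np.degrees(np.arctan2(d[1],d[0])))
```

```text
[[0.4794586  0.30894214 0.048     ]
 [0.50952356 0.32368272 0.048     ]
 [0.52670849 0.28818475 0.048     ]
 [0.49633907 0.27363717 0.048     ]] [0.50300743 0.29861169 0.048     ]
0.03348412194498943 26.11831035848368
0.039438913284705016 -64.16789795052536
0.0336739292388536 -154.4046181434575
0.03913298743463407 115.55400754831106
```

jog_arm --series '[{"tx":0.1,"ty":0.3,"tz":-3,"ax":0,"ay":0,"az":1,"hand":0},{"tx":0.1,"ty":0.2,"tz":-3,"ax":0,"ay":0,"az":1,"hand":0},{"tx":0,"ty":0,"tz":-3,"ax":0,"ay":0,"az":0,"hand":0},{"tx":0,"ty":0,"tz":-3,"ax":0,"ay":0,"az":0,"hand":0},{"tx":0,"ty":0,"tz":-3,"ax":0,"ay":0,"az":0,"hand":0},{"tx":0,"ty":0,"tz":-2,"ax":0,"ay":0,"az":0,"hand":0},{"tx":0,"ty":0,"tz":-1.7,"ax":0,"ay":0,"az":0,"hand":0},{"tx":0,"ty":0,"tz":-1.2,"ax":0,"ay":0,"az":0,"hand":0},{"tx":0,"ty":0,"tz":0,"ax":0,"ay":0,"az":0,"hand":0},{"tx":0,"ty":0,"tz":0,"ax":0,"ay":0,"az":0,"hand":0},{"tx":0,"ty":0,"tz":0,"ax":0,"ay":0,"az":0,"hand":0}]'

```text
time: 3.55
ee_pos: [0.5042, 0.2982, 0.0138]
ee_rot: [179.9, -0.0, 115.7]
force: [0.2, 0.3, 1.0]
finger_gap: 1.003
```

Run:
```python
from h import *
s=bot.read_state();print(s["ee_pos"],s["ee_rot"],s["force"])
ci=camera_info("wrist");im=read_camera("wrist")[:,:,::-1]
cv2.imwrite("pics/w4.png",im);np.savez("w4.npz",K=ci["K"],extrinsics=ci["extrinsics"])
```

```text
[0.50418835 0.29819473 0.01379247] [ 1.79872709e+02 -3.96078034e-04  1.15683898e+02] [0.1991842  0.29224343 0.9522258 ]
```

View pics/w4.png

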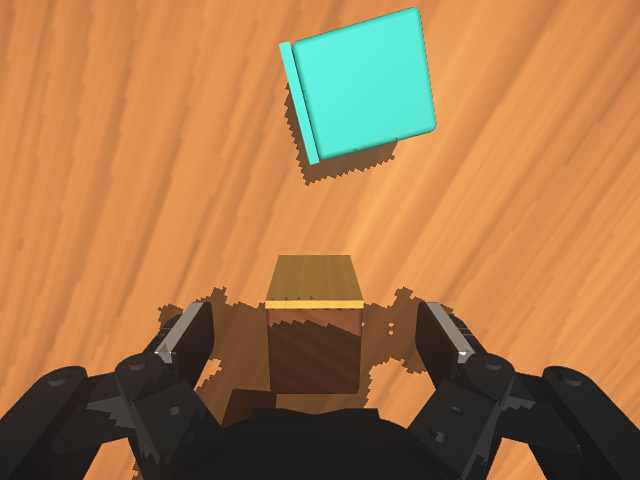

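The stamp sits centred between the pads (265..363), turned square to them. Now I close and lift.

jog_arm --series '[{"tx":0,"ty":0,"tz":0,"ax":0,"ay":0,"az":0,"hand":1},{"tx":0,"ty":0,"tz":0,"ax":0,"ay":0,"az":0,"hand":1},{"tx":0,"ty":0,"tz":0,"ax":0,"ay":0,"az":0,"hand":1},{"tx":0,"ty":0,"tz":0,"ax":0,"ay":0,"az":0,"hand":1},{"tx":0,"ty":0,"tz":0,"ax":0,"ay":0,"az":0,"hand":1},{"tx":0,"ty":0,"tz":0,"ax":0,"ay":0,"az":0,"hand":1},{"tx":0,"ty":0,"tz":0,"ax":0,"ay":0,"az":0,"hand":1},{"tx":0,"ty":0,"tz":0,"ax":0,"ay":0,"az":0,"hand":1},{"tx":0,"ty":0,"tz":0,"ax":0,"ay":0,"az":0,"hand":1},{"tx":0,"ty":0,"tz":0,"ax":0,"ay":0,"az":0,"hand":1},{"tx":0,"ty":0,"tz":0,"ax":0,"ay":0,"az":0,"hand":1},{"tx":0,"ty":0,"tz":0,"ax":0,"ay":0,"az":0,"hand":1},{"tx":0,"ty":0,"tz":1,"ax":0,"ay":0,"az":0,"hand":1},{"tx":0,"ty":0,"tz":2,"ax":0,"ay":0,"az":0,"hand":1},{"tx":0,"ty":0,"tz":2,"ax":0,"ay":0,"az":0,"hand":1},{"tx":0,"ty":0,"tz":0,"ax":0,"ay":0,"az":0,"hand":1}]'

```text
time: 4.93
ee_pos: [0.5045, 0.2996, 0.066]
ee_rot: [179.7, -0.0, 115.7]
force: [0.6, 0.9, -1.1]
finger_gap: 0.386
```

Run:
```python
from h import *
s=bot.read_state();print(s["ee_pos"],s["ee_rot"],s["force"])
ci=camera_info("wrist");im=read_camera("wrist")[:,:,::-1]
cv2.imwrite("pics/w5.png",im);np.savez("w5.npz",K=ci["K"],extrinsics=ci["extrinsics"])
```

```text
[0.50450383 0.29957106 0.06597745] [ 1.79735567e+02 -4.45859763e-02  1.15748816e+02] [ 0.55194485  0.8927493  -1.08423857]
```

View pics/w5.png

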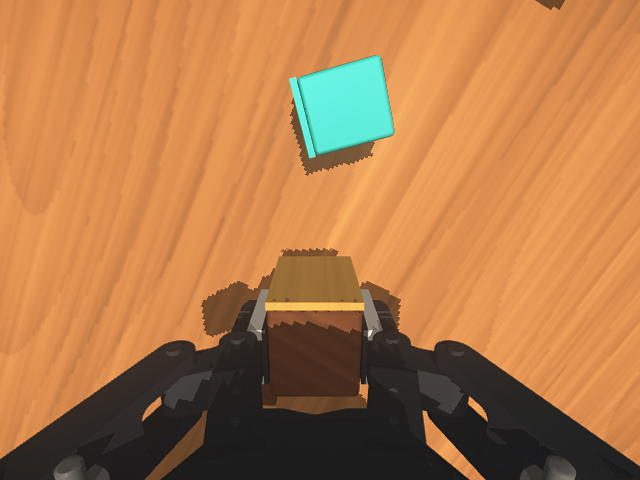

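The stamp is held square with the brass facing out. I carry it up and over to the jaw side.

jog_arm --series '[{"tx":0,"ty":0,"tz":3,"ax":0,"ay":0,"az":0,"hand":1},{"tx":0,"ty":0,"tz":3.5,"ax":0,"ay":0,"az":0,"hand":1},{"tx":0,"ty":0,"tz":3.5,"ax":0,"ay":0,"az":0,"hand":1},{"tx":0,"ty":0,"tz":3.5,"ax":0,"ay":0,"az":0,"hand":1},{"tx":0,"ty":0,"tz":3.5,"ax":0,"ay":0,"az":0,"hand":1},{"tx":0,"ty":0,"tz":3,"ax":0,"ay":0,"az":0,"hand":1},{"tx":1,"ty":-3,"tz":0,"ax":0,"ay":0,"az":-2,"hand":1},{"tx":1,"ty":-3.5,"tz":0,"ax":0,"ay":0,"az":-2,"hand":1},{"tx":1,"ty":-3.5,"tz":0,"ax":0,"ay":0,"az":-2,"hand":1},{"tx":1,"ty":-3.5,"tz":0,"ax":0,"ay":0,"az":-2,"hand":1},{"tx":1,"ty":-3.5,"tz":0,"ax":0,"ay":0,"az":-2,"hand":1},{"tx":1,"ty":-3.5,"tz":0,"ax":0,"ay":0,"az":-2,"hand":1},{"tx":1,"ty":-3.5,"tz":0,"ax":0,"ay":0,"az":-2,"hand":1},{"tx":1,"ty":-3.5,"tz":0,"ax":0,"ay":0,"az":-2,"hand":1},{"tx":1,"ty":-3.5,"tz":0,"ax":0,"ay":0,"az":-2,"hand":1},{"tx":1,"ty":-3.5,"tz":0,"ax":0,"ay":0,"az":-2,"hand":1},{"tx":1,"ty":-3.5,"tz":0,"ax":0,"ay":0,"az":-2,"hand":1},{"tx":1.6,"ty":-2,"tz":0,"ax":0,"ay":0,"az":0,"hand":1},{"tx":0,"ty":0,"tz":0,"ax":0,"ay":0,"az":0,"hand":1},{"tx":0,"ty":0,"tz":0,"ax":0,"ay":0,"az":0,"hand":1}]'

```text
time: 6.65
ee_pos: [0.6289, -0.1038, 0.2605]
ee_rot: [-179.9, -0.0, 93.6]
force: [-0.7, 1.4, -0.4]
finger_gap: 0.389
```

Run:
```python
from h import *
s=bot.read_state();print(s["ee_pos"],s["ee_rot"],s["force"])
ci=camera_info("wrist");im=read_camera("wrist")[:,:,::-1]
cv2.imwrite("pics/w6.png",im);np.savez("w6.npz",K=ci["K"],extrinsics=ci["extrinsics"])
```

```text
[ 0.62889317 -0.10376953  0.26049598] [-1.79863874e+02 -4.03863371e-02  9.35604381e+01] [-0.73752252  1.35615791 -0.36865599]
```

View pics/w6.png

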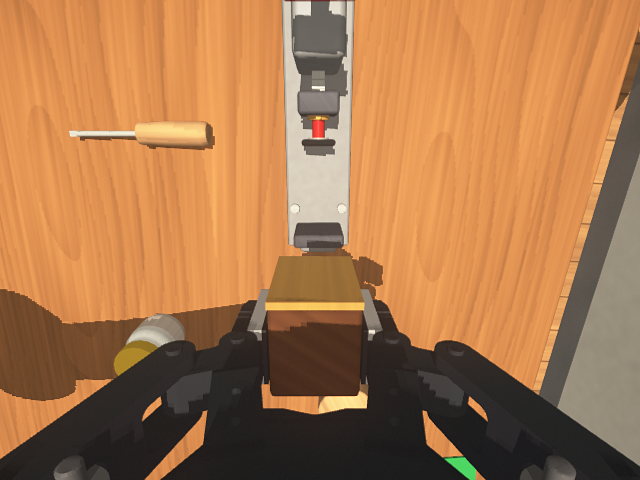

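The clamp is seen lengthwise: fixed jaw top (294..344, 223..237), bed edges at columns 287/352, pad at (319,143), red stem (318,128).

Run:
```python
from h import *
im=cv2.imread("pics/w6.png")
cv2.imwrite("pics/w6c.png",cv2.resize(im[90:260,270:370],None,fx=3.5,fy=3.5,interpolation=cv2.INTER_CUBIC))
cv2.imwrite("pics/w6d.png",cv2.resize(im[245:405,245:385],None,fx=3.5,fy=3.5,interpolation=cv2.INTER_CUBIC))
```

```text
(no output)
```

View pics/w6c.png

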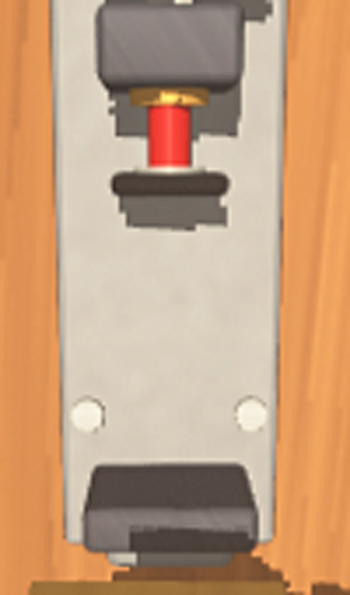

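View pics/w6d.png

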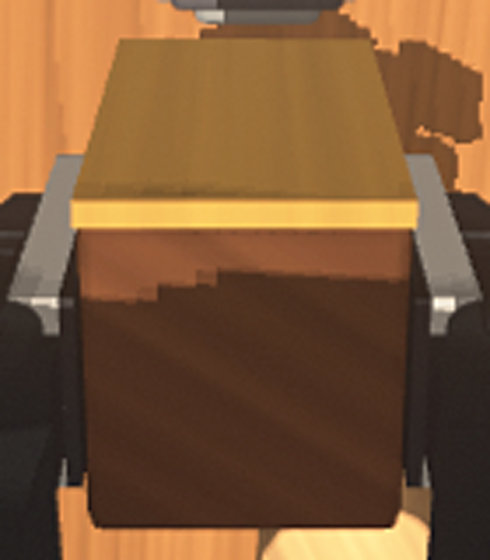

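Run:
```python
from h import *
ci=np.load("w6.npz")
f=lambda a:np.array(a)/3.5+[270,90]-.4
print("jaw inner bottom",ray(ci,f([[97,465],[247,463]]),.02))
P=ray(ci,f([[84,511],[258,509]]),.076);print("jaw inner top",P,np.linalg.norm(P[0]-P[1]))
L=ray(ci,f([[53,10],[66,540]]),.02);R=ray(ci,f([[288,10],[273,540]]),.02)
print("base L",L,"R",R)
for q in(L,R):
    d=q[0]-q[1];print(np.degrees(np.arctan2(d[1],d[0])))
print("pad top",ray(ci,f([[112,196],[228,194]]),.063))
s=lambda a:np.array(a)/3.5+[245,245]-.4
zb=.2605-.0138
T=ray(ci,s([[72,199],[417,199]]),zb+.048);B=ray(ci,s([[90,527],[405,526]]),zb+.048)
print("stamp top brass",T,"back",B,np.r_[T,B].mean(0)); 
for d in(T[1]-T[0],B[1]-B[0],T[0]-B[0],T[1]-B[1]):print(np.linalg.norm(d),np.degrees(np.arctan2(d[1],d[0])))
print("bottom edge brass",ray(ci,s([[120,40],[368,40]]),zb))
```

```text
jaw inner bottom [[ 0.6093727  -0.12461231  0.02      ]
 [ 0.65786205 -0.12089126  0.02      ]]
jaw inner top [[ 0.60849427 -0.1242534   0.076     ]
 [ 0.65706163 -0.12060713  0.076     ]] 0.048704035594833724
base L [[ 0.5900173   0.01084455  0.02      ]
 [ 0.60036945 -0.15070081  0.02      ]] R [[ 0.65842009  0.01509107  0.02      ]
 [ 0.668621   -0.14639128  0.02      ]]
93.66661387398611
93.61459877925391
pad top [[ 0.6114622  -0.03918795  0.063     ]
 [ 0.64267529 -0.03671835  0.063     ]]
stamp top brass [[ 0.61009466 -0.0853979   0.2947    ]
 [ 0.64385555 -0.08324993  0.2947    ]] back [[ 0.61284357 -0.12414391  0.2947    ]
 [ 0.64657506 -0.12183757  0.2947    ]] [ 0.62834221 -0.10365733  0.2947    ]
0.03382915186020162 3.640420898442294
0.033810247497818205 3.9114254424399424
0.03884339915383461 94.05815511195748
0.038683347838426925 94.03132245060131
bottom edge brass [[ 0.60998437 -0.08566129  0.2467    ]
 [ 0.64364896 -0.08353237  0.2467    ]]
```

jog_arm --series '[{"tx":0.3,"ty":0.25,"tz":-2,"ax":0,"ay":0,"az":0,"hand":1},{"tx":0,"ty":0,"tz":-3,"ax":0,"ay":0,"az":0,"hand":1},{"tx":0,"ty":0,"tz":-3,"ax":0,"ay":0,"az":0,"hand":1},{"tx":0,"ty":0,"tz":-3,"ax":0,"ay":0,"az":0,"hand":1},{"tx":0,"ty":0,"tz":-2,"ax":0,"ay":0,"az":0,"hand":1},{"tx":0,"ty":0,"tz":-1.5,"ax":0,"ay":0,"az":0,"hand":1},{"tx":0,"ty":0,"tz":0,"ax":0,"ay":0,"az":0,"hand":1},{"tx":0,"ty":0,"tz":0,"ax":0,"ay":0,"az":0,"hand":1},{"tx":0,"ty":0,"tz":0,"ax":0,"ay":0,"az":0,"hand":1}]'

```text
time: 7.45
ee_pos: [0.6327, -0.0983, 0.1185]
ee_rot: [179.9, -0.0, 93.8]
force: [0.5, 0.2, -1.4]
finger_gap: 0.387
```

Run:
```python
from h import *
s=bot.read_state();print(s["ee_pos"],s["ee_rot"],s["force"])
ci=camera_info("wrist");im=read_camera("wrist")[:,:,::-1]
cv2.imwrite("pics/w7.png",im);np.savez("w7.npz",K=ci["K"],extrinsics=ci["extrinsics"])
im=read_camera("scene")[:,:,::-1]
cv2.imwrite("pics/s7.png",cv2.resize(im[200:360,190:430],None,fx=3,fy=3))
```

```text
[ 0.63271522 -0.09832001  0.11853517] [ 1.79916807e+02 -1.07781903e-02  9.38163477e+01] [ 0.45156556  0.17684758 -1.39716819]
```

View pics/w7.png

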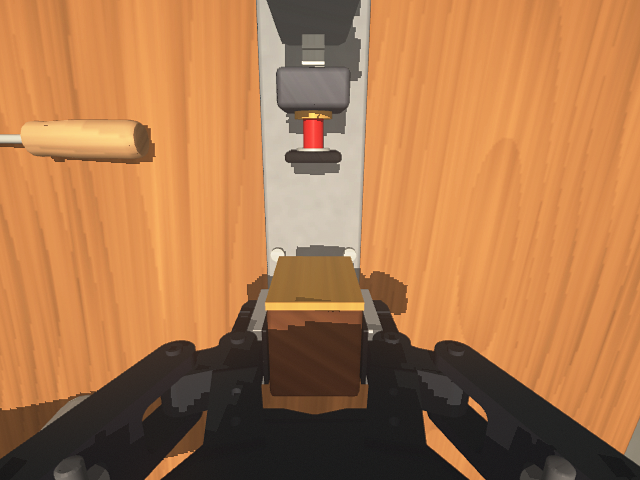

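View pics/s7.png

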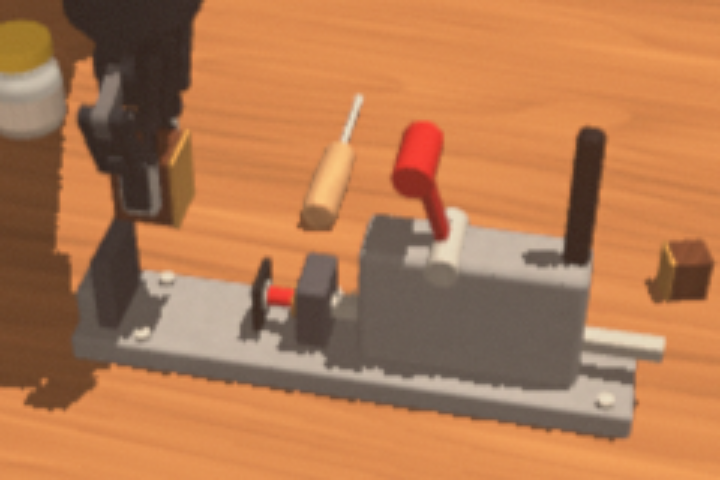

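jog_arm --series '[{"tx":0,"ty":-0.2,"tz":-1.5,"ax":0,"ay":0,"az":0,"hand":1},{"tx":0,"ty":0,"tz":-2,"ax":0,"ay":0,"az":0,"hand":1},{"tx":0,"ty":0,"tz":-2,"ax":0,"ay":0,"az":0,"hand":1},{"tx":0,"ty":0,"tz":-1.2,"ax":0,"ay":0,"az":0,"hand":1},{"tx":0,"ty":0,"tz":-0.7,"ax":0,"ay":0,"az":0,"hand":1},{"tx":0,"ty":0,"tz":-0.4,"ax":0,"ay":0,"az":0,"hand":1},{"tx":0,"ty":0,"tz":0,"ax":0,"ay":0,"az":0,"hand":1},{"tx":0,"ty":0,"tz":0,"ax":0,"ay":0,"az":0,"hand":1},{"tx":0,"ty":0,"tz":0,"ax":0,"ay":0,"az":0,"hand":1},{"tx":0,"ty":0,"tz":0,"ax":0,"ay":0,"az":0,"hand":1}]'

```text
time: 8.38
ee_pos: [0.6328, -0.1015, 0.0403]
ee_rot: [179.9, 0.0, 93.7]
force: [-0.2, 0.6, -1.7]
finger_gap: 0.388
```

Run:
```python
from h import *
s=bot.read_state();print(s["ee_pos"],s["ee_rot"],s["force"])
im=read_camera("scene")[:,:,::-1]
cv2.imwrite("pics/s8.png",cv2.resize(im[240:340,200:330],None,fx=6,fy=6))
```

```text
[ 0.63279804 -0.10148955  0.04028197] [1.79914667e+02 2.15735180e-02 9.37324883e+01] [-0.19934878  0.64193576 -1.73728371]
```

View pics/s8.png

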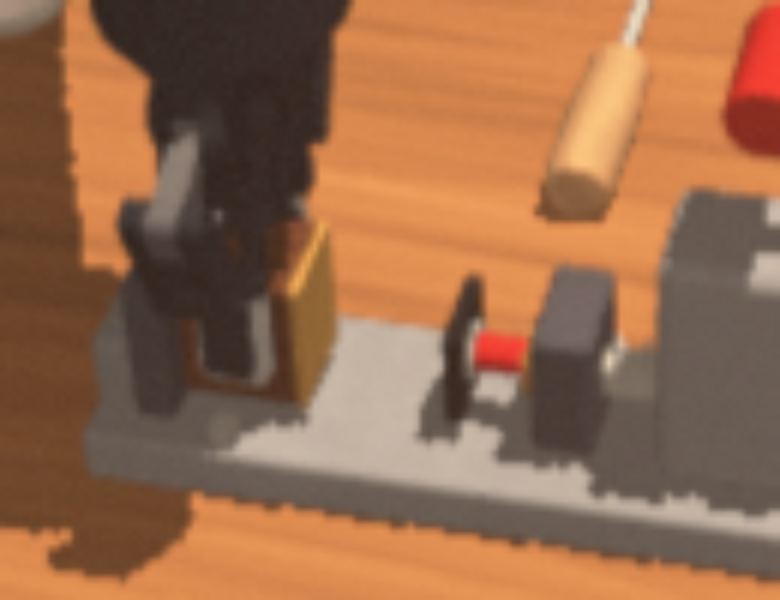

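jog_arm --series '[{"tx":0,"ty":0,"tz":-0.3,"ax":0,"ay":0,"az":0,"hand":1},{"tx":0,"ty":0,"tz":-0.2,"ax":0,"ay":0,"az":0,"hand":1},{"tx":0,"ty":0,"tz":0,"ax":0,"ay":0,"az":0,"hand":1},{"tx":0,"ty":0,"tz":0,"ax":0,"ay":0,"az":0,"hand":1}]'

```text
time: 8.77
ee_pos: [0.632, -0.1015, 0.034]
ee_rot: [-180.0, -0.0, 93.7]
force: [0.2, 1.0, -1.7]
finger_gap: 0.39
```

jog_arm --series '[{"tx":0,"ty":0,"tz":-0.1,"ax":0,"ay":0,"az":0,"hand":1},{"tx":0,"ty":0,"tz":0,"ax":0,"ay":0,"az":0,"hand":1},{"tx":0,"ty":0,"tz":0,"ax":0,"ay":0,"az":0,"hand":1}]'

```text
time: 9.02
ee_pos: [0.6321, -0.1014, 0.0332]
ee_rot: [-180.0, -0.0, 93.7]
force: [0.5, 0.4, -1.9]
finger_gap: 0.388
```

jog_arm --series '[{"tx":0,"ty":0,"tz":-0.1,"ax":0,"ay":0,"az":0,"hand":1},{"tx":0,"ty":0,"tz":0,"ax":0,"ay":0,"az":0,"hand":1},{"tx":0,"ty":0,"tz":0,"ax":0,"ay":0,"az":0,"hand":1}]'

```text
time: 9.27
ee_pos: [0.6323, -0.1014, 0.0328]
ee_rot: [180.0, 0.0, 93.7]
force: [-1.4, 0.7, 3.9]
finger_gap: 0.396
```

jog_arm --series '[{"tx":0,"ty":0,"tz":-0.1,"ax":0,"ay":0,"az":0,"hand":1},{"tx":0,"ty":0,"tz":0,"ax":0,"ay":0,"az":0,"hand":1},{"tx":0,"ty":0,"tz":0,"ax":0,"ay":0,"az":0,"hand":1}]'

```text
time: 9.52
ee_pos: [0.6324, -0.1015, 0.0328]
ee_rot: [180.0, 0.0, 93.7]
force: [-5.1, -0.5, 12.6]
finger_gap: 0.39
```

Contact with the bed. I relax 1 mm, open, and retreat upward.

jog_arm --series '[{"tx":0,"ty":0,"tz":0.1,"ax":0,"ay":0,"az":0,"hand":1},{"tx":0,"ty":0,"tz":0,"ax":0,"ay":0,"az":0,"hand":0.4},{"tx":0,"ty":0,"tz":0,"ax":0,"ay":0,"az":0,"hand":0.2},{"tx":0,"ty":0,"tz":0,"ax":0,"ay":0,"az":0,"hand":0.0},{"tx":0,"ty":0,"tz":0,"ax":0,"ay":0,"az":0,"hand":0},{"tx":0,"ty":0,"tz":0,"ax":0,"ay":0,"az":0,"hand":0},{"tx":0,"ty":0,"tz":0,"ax":0,"ay":0,"az":0,"hand":0},{"tx":0,"ty":0,"tz":0,"ax":0,"ay":0,"az":0,"hand":0},{"tx":0,"ty":0,"tz":0,"ax":0,"ay":0,"az":0,"hand":0},{"tx":0,"ty":0,"tz":1,"ax":0,"ay":0,"az":0,"hand":0},{"tx":0,"ty":0,"tz":2,"ax":0,"ay":0,"az":0,"hand":0},{"tx":0,"ty":0,"tz":3,"ax":0,"ay":0,"az":0,"hand":0},{"tx":0,"ty":0,"tz":4,"ax":0,"ay":0,"az":0,"hand":0},{"tx":0,"ty":0,"tz":4,"ax":0,"ay":0,"az":0,"hand":0},{"tx":0,"ty":0,"tz":4,"ax":0,"ay":0,"az":0,"hand":0},{"tx":0,"ty":0,"tz":3,"ax":0,"ay":0,"az":0,"hand":0},{"tx":0,"ty":0,"tz":0,"ax":0,"ay":0,"az":0,"hand":0},{"tx":0,"ty":0,"tz":0,"ax":0,"ay":0,"az":0,"hand":0}]'

```text
time: 11.02
ee_pos: [0.6332, -0.1013, 0.2454]
ee_rot: [179.7, 0.1, 93.7]
force: [-0.8, -0.6, 0.2]
finger_gap: 0.998
```

Run:
```python
from h import *
s=bot.read_state();print(s["ee_pos"],s["ee_rot"],s["force"],s["joint_pos"])
ci=camera_info("wrist");im=read_camera("wrist")[:,:,::-1]
cv2.imwrite("pics/w9.png",im);np.savez("w9.npz",K=ci["K"],extrinsics=ci["extrinsics"])
im=read_camera("scene")[:,:,::-1]
cv2.imwrite("pics/s9.png",cv2.resize(im[230:350,200:420],None,fx=3.5,fy=3.5))
```

```text
[ 0.63316261 -0.10128655  0.24542881] [1.79728433e+02 7.25981845e-02 9.37349700e+01] [-0.7720076  -0.56304587  0.17347344] [ 28.03204448  28.25816562 -34.0215554   86.53451888  16.45060622
  69.95315682  -4.6732429 ]
```

View pics/w9.png

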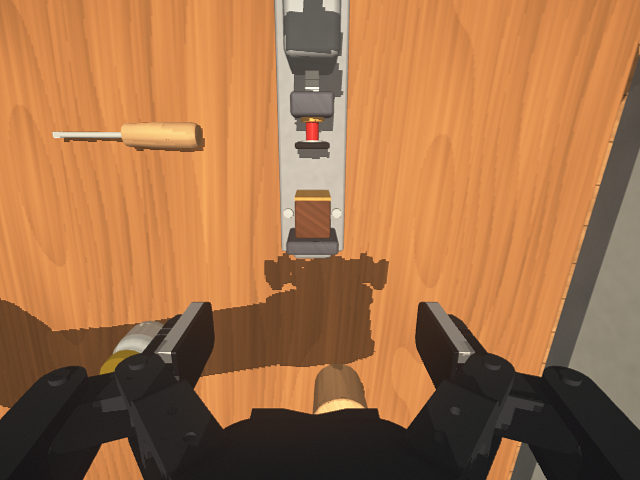

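View pics/s9.png

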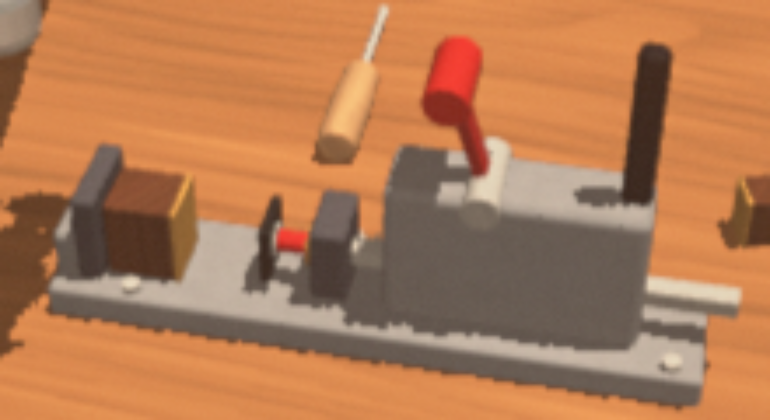

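The stamp stands upright on the bed, square to the fixed jaw (top at 295..330, 192..237 in wrist; snug in scene view), brass toward the pad with a gap of about 44 mm, and it's released. Now I go to the trigger handle and turn the tool 90°.

jog_arm --series '[{"tx":-0.1,"ty":1,"tz":0,"ax":0,"ay":0,"az":-6,"hand":0},{"tx":-0.1,"ty":1,"tz":0,"ax":0,"ay":0,"az":-6,"hand":0},{"tx":-0.1,"ty":1,"tz":0,"ax":0,"ay":0,"az":-6,"hand":0},{"tx":-0.1,"ty":1,"tz":0,"ax":0,"ay":0,"az":-6,"hand":0},{"tx":-0.1,"ty":1,"tz":0,"ax":0,"ay":0,"az":-6,"hand":0},{"tx":-0.1,"ty":1,"tz":0,"ax":0,"ay":0,"az":-6,"hand":0},{"tx":-0.1,"ty":1,"tz":0,"ax":0,"ay":0,"az":-6,"hand":0},{"tx":-0.1,"ty":1,"tz":0,"ax":0,"ay":0,"az":-6,"hand":0},{"tx":-0.1,"ty":1,"tz":0,"ax":0,"ay":0,"az":-6,"hand":0},{"tx":-0.1,"ty":1,"tz":0,"ax":0,"ay":0,"az":-6,"hand":0},{"tx":-0.1,"ty":1,"tz":0,"ax":0,"ay":0,"az":-6,"hand":0},{"tx":-0.1,"ty":1,"tz":0,"ax":0,"ay":0,"az":-6,"hand":0},{"tx":0,"ty":1,"tz":0,"ax":0,"ay":0,"az":-6,"hand":0},{"tx":0,"ty":1,"tz":0,"ax":0,"ay":0,"az":-6,"hand":0},{"tx":0,"ty":1,"tz":0,"ax":0,"ay":0,"az":-6,"hand":0},{"tx":0,"ty":1,"tz":0,"ax":0,"ay":0,"az":0,"hand":0},{"tx":0,"ty":0,"tz":0,"ax":0,"ay":0,"az":0,"hand":0},{"tx":0,"ty":0,"tz":0,"ax":0,"ay":0,"az":0,"hand":0}]'

```text
time: 12.62
ee_pos: [0.6197, 0.0591, 0.2413]
ee_rot: [180.0, 0.1, 4.0]
force: [0.3, 0.0, 0.3]
finger_gap: 0.999
```

Run:
```python
from h import *
s=bot.read_state();print(s["ee_pos"],s["ee_rot"],s["force"],s["joint_pos"])
ci=camera_info("wrist");im=read_camera("wrist")[:,:,::-1]
cv2.imwrite("pics/w10.png",im);np.savez("w10.npz",K=ci["K"],extrinsics=ci["extrinsics"])
o=np.array([.6237,.0132,0]);t=np.radians(3.65);R=np.array([[np.cos(t),-np.sin(t),0],[np.sin(t),np.cos(t),0],[0,0,1]])
for p in([0,.046,.166],[-.022,.046,.166],[.022,.046,.166]):print(proj(ci,o+R@np.array(p)))
```

```text
[0.61965323 0.059071   0.24132386] [1.79993431e+02 1.00932047e-01 4.01180143e+00] [0.33487348 0.01692532 0.28718309] [   3.05391655   24.14834247  -17.95893759   90.09069935    7.85903875
   67.10736438 -102.49690563]
[[313.82358383 250.4320226 ]]
[[313.63103074 281.13786515]]
[[314.02730355 217.94547196]]
```

View pics/w10.png

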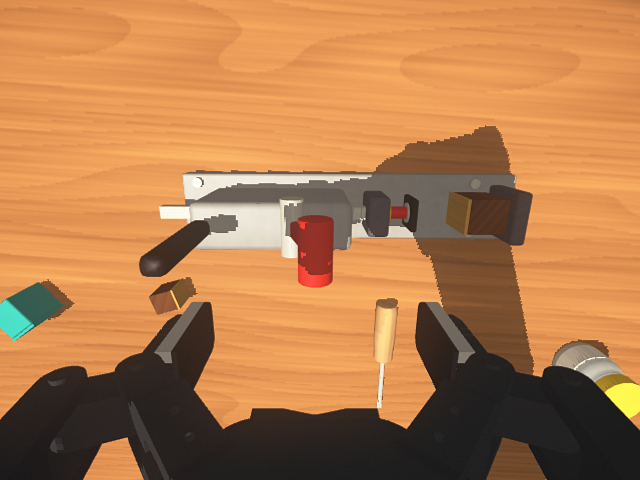

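Handle at (316,250), as predicted and centred. I descend and close.

jog_arm --series '[{"tx":0.1,"ty":0,"tz":-2,"ax":0,"ay":0,"az":0,"hand":0},{"tx":0,"ty":0,"tz":-3,"ax":0,"ay":0,"az":0,"hand":0},{"tx":0,"ty":0,"tz":-3,"ax":0,"ay":0,"az":0,"hand":0},{"tx":0,"ty":0,"tz":-1.6,"ax":0,"ay":0,"az":0,"hand":0},{"tx":0,"ty":0,"tz":0,"ax":0,"ay":0,"az":0,"hand":0},{"tx":0,"ty":0,"tz":0,"ax":0,"ay":0,"az":0,"hand":0},{"tx":0,"ty":0,"tz":0,"ax":0,"ay":0,"az":0,"hand":0}]'

```text
time: 13.25
ee_pos: [0.6221, 0.0581, 0.1476]
ee_rot: [-180.0, -0.1, 3.7]
force: [0.3, -0.6, 0.3]
finger_gap: 1.001
```

jog_arm --series '[{"tx":0,"ty":0,"tz":0,"ax":0,"ay":0,"az":0,"hand":1},{"tx":0,"ty":0,"tz":0,"ax":0,"ay":0,"az":0,"hand":1},{"tx":0,"ty":0,"tz":0,"ax":0,"ay":0,"az":0,"hand":1},{"tx":0,"ty":0,"tz":0,"ax":0,"ay":0,"az":0,"hand":1},{"tx":0,"ty":0,"tz":0,"ax":0,"ay":0,"az":0,"hand":1},{"tx":0,"ty":0,"tz":0,"ax":0,"ay":0,"az":0,"hand":1},{"tx":0,"ty":0,"tz":0,"ax":0,"ay":0,"az":0,"hand":1},{"tx":0,"ty":0,"tz":0,"ax":0,"ay":0,"az":0,"hand":1},{"tx":0,"ty":0,"tz":0,"ax":0,"ay":0,"az":0,"hand":1},{"tx":0,"ty":0,"tz":0,"ax":0,"ay":0,"az":0,"hand":1},{"tx":0,"ty":0,"tz":0,"ax":0,"ay":0,"az":0,"hand":1}]'

```text
time: 14.17
ee_pos: [0.6213, 0.0591, 0.1469]
ee_rot: [-180.0, -0.0, 3.8]
force: [-1.9, 1.6, 5.8]
finger_gap: 0.261
```

```bash
cat > snap.py <<'E'
import sys
from h import *
n=sys.argv[1]
s=bot.read_state();print(s["time"],s["ee_pos"].round(4),s["ee_rot"].round(1),s["force"].round(1),round(s["finger_gap"],3))
ci=camera_info("wrist");im=read_camera("wrist")[:,:,::-1]
cv2.imwrite(f"pics/w{n}.png",im);np.savez(f"w{n}.npz",K=ci["K"],extrinsics=ci["extrinsics"])
im=read_camera("scene")[:,:,::-1];cv2.imwrite(f"pics/raw{n}.png",im)
cv2.imwrite(f"pics/s{n}.png",cv2.resize(im[210:350,200:420],None,fx=3.5,fy=3.5,interpolation=cv2.INTER_CUBIC))
E
python3 snap.py 11
```

```text
14.1667 [0.6213 0.0591 0.1469] [-180.    -0.     3.8] [-1.9  1.6  5.8] 0.261
```

View pics/w11.png

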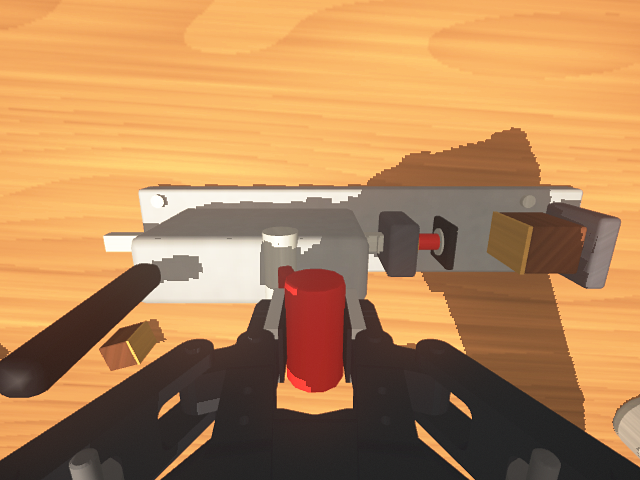

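View pics/s11.png

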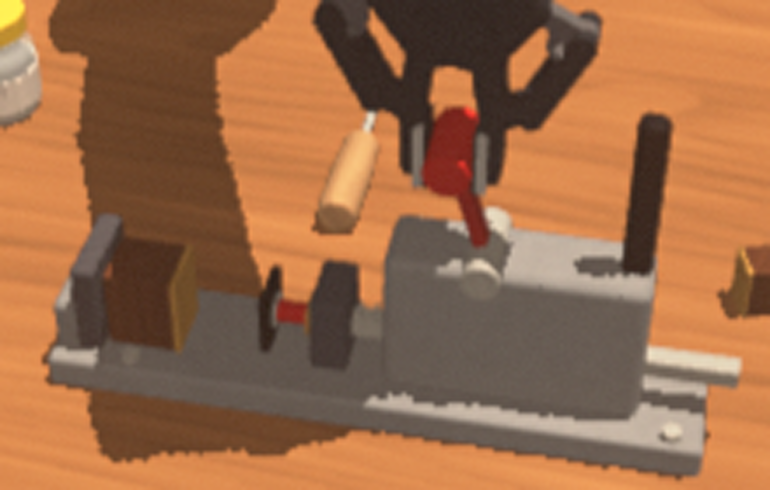

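Firm grip on the handle. First pull, following the arc.

jog_arm --series '[{"tx":-0.03,"ty":0.47,"tz":0.13,"ax":0,"ay":0,"az":0,"hand":1},{"tx":-0.03,"ty":0.48,"tz":0.09,"ax":0,"ay":0,"az":0,"hand":1},{"tx":-0.03,"ty":0.48,"tz":0.05,"ax":0,"ay":0,"az":0,"hand":1},{"tx":-0.03,"ty":0.48,"tz":0.02,"ax":0,"ay":0,"az":0,"hand":1},{"tx":-0.03,"ty":0.48,"tz":-0.02,"ax":0,"ay":0,"az":0,"hand":1},{"tx":-0.03,"ty":0.48,"tz":-0.05,"ax":0,"ay":0,"az":0,"hand":1},{"tx":-0.03,"ty":0.48,"tz":-0.09,"ax":0,"ay":0,"az":0,"hand":1},{"tx":-0.02,"ty":0.35,"tz":-0.1,"ax":0,"ay":0,"az":0,"hand":1},{"tx":0,"ty":0,"tz":0,"ax":0,"ay":0,"az":0,"hand":1},{"tx":0,"ty":0,"tz":0,"ax":0,"ay":0,"az":0,"hand":1}]'

```text
time: 15.1
ee_pos: [0.6197, 0.089, 0.1482]
ee_rot: [179.5, -0.0, 3.5]
force: [-3.7, -15.2, 15.7]
finger_gap: 0.262
```

```bash
python3 snap.py 12
```

```text
15.1 [0.6197 0.089  0.1482] [179.5  -0.    3.5] [ -3.7 -15.2  15.7] 0.262
```

View pics/w12.png

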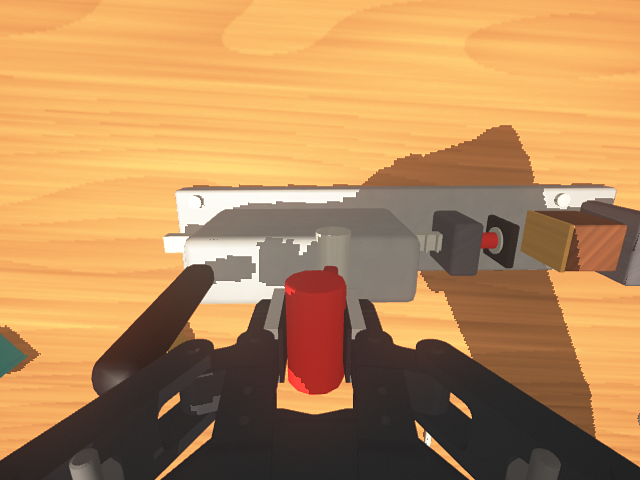

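View pics/s12.png

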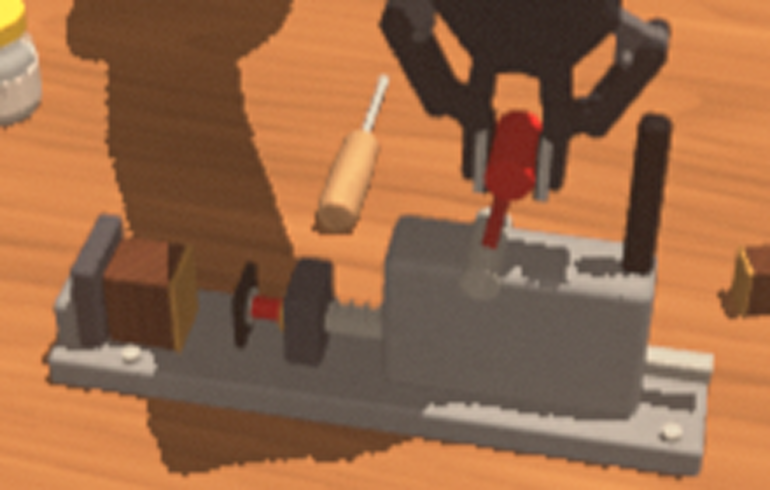

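jog_arm --series '[{"tx":-0.02,"ty":0.4,"tz":-0.1,"ax":0,"ay":0,"az":0,"hand":1},{"tx":-0.02,"ty":0.3,"tz":-0.1,"ax":0,"ay":0,"az":0,"hand":1},{"tx":0,"ty":0,"tz":0,"ax":0,"ay":0,"az":0,"hand":1},{"tx":0,"ty":0,"tz":0,"ax":0,"ay":0,"az":0,"hand":1}]'

```text
time: 15.53
ee_pos: [0.6194, 0.0942, 0.1463]
ee_rot: [179.4, -0.0, 3.5]
force: [-4.5, -17.7, 16.5]
finger_gap: 0.266
```

```bash
python3 snap.py 13
python3 - <<'E'
import cv2,numpy as np
a=[cv2.resize(cv2.imread(f"pics/raw{n}.png")[270:320,215:315],None,fx=6,fy=6,interpolation=cv2.INTER_CUBIC) for n in(11,13)]
cv2.imwrite("pics/cmp13.png",np.vstack(a))
E
```

```text
15.5333 [0.6194 0.0942 0.1463] [179.4  -0.    3.5] [ -4.5 -17.7  16.5] 0.266
```

View pics/cmp13.png

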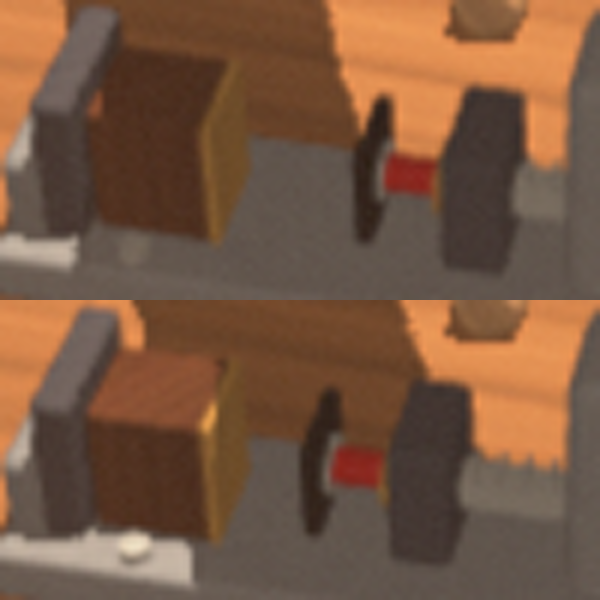

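```bash
cat >> h.py <<'E'
_o=np.array([.6237,.0132,0]);_t=np.radians(3.65);Rc=np.array([[np.cos(_t),-np.sin(_t),0],[np.sin(_t),np.cos(_t),0],[0,0,1]])
def sc(px,z): # crop px (6x, offset 215,270) -> clamp mm
    P=ray(camera_info("scene"),np.array(px)/6.+[215,270]-.4,z);return ((P-_o)@Rc*1000).round(1)
E
python3 - <<'E'
from h import *
print("pad bottom front",sc([[360,243],[310,534-300]],.027))
print("carrier top near front",sc([[443,165],[390,463-300]],.070))
print("brass bottom near",sc([[215,242]],.02), "jaw",sc([[90,232]],.02))
E
```

```text
pad bottom front [[ 14.1 -49.6  27. ]
 [ 13.3 -65.9  27. ]]
carrier top near front [[ 19.2 -21.   70. ]
 [ 21.5 -36.7  70. ]]
brass bottom near [[ 15.8 -96.4  20. ]] jaw [[  19.3 -136.3   20. ]]
```

Pad front advanced from about -50 to -66 mm (clamp y), with brass at -96, so about 30 mm of gap remains. I let the trigger return and pull again.

jog_arm --series '[{"tx":0.03,"ty":-0.49,"tz":0.2,"ax":0,"ay":0,"az":0,"hand":1},{"tx":0.03,"ty":-0.49,"tz":0.15,"ax":0,"ay":0,"az":0,"hand":1},{"tx":0.03,"ty":-0.49,"tz":0.09,"ax":0,"ay":0,"az":0,"hand":1},{"tx":0.03,"ty":-0.49,"tz":0.05,"ax":0,"ay":0,"az":0,"hand":1},{"tx":0.03,"ty":-0.49,"tz":0,"ax":0,"ay":0,"az":0,"hand":1},{"tx":0.03,"ty":-0.49,"tz":-0.02,"ax":0,"ay":0,"az":0,"hand":1},{"tx":0.03,"ty":-0.49,"tz":-0.05,"ax":0,"ay":0,"az":0,"hand":1},{"tx":0.03,"ty":-0.49,"tz":-0.09,"ax":0,"ay":0,"az":0,"hand":1},{"tx":0.03,"ty":-0.48,"tz":-0.1,"ax":0,"ay":0,"az":0,"hand":1},{"tx":0,"ty":0,"tz":0,"ax":0,"ay":0,"az":0,"hand":1},{"tx":0,"ty":0,"tz":0,"ax":0,"ay":0,"az":0,"hand":1},{"tx":0,"ty":0,"tz":0,"ax":0,"ay":0,"az":0,"hand":1}]'

```text
time: 16.63
ee_pos: [0.6218, 0.0622, 0.1487]
ee_rot: [-179.8, -0.2, 3.8]
force: [-2.3, 6.9, 10.5]
finger_gap: 0.257
```

jog_arm --series '[{"tx":-0.03,"ty":0.48,"tz":0.1,"ax":0,"ay":0,"az":0,"hand":1},{"tx":-0.03,"ty":0.48,"tz":0.09,"ax":0,"ay":0,"az":0,"hand":1},{"tx":-0.03,"ty":0.48,"tz":0.05,"ax":0,"ay":0,"az":0,"hand":1},{"tx":-0.03,"ty":0.48,"tz":0.02,"ax":0,"ay":0,"az":0,"hand":1},{"tx":-0.03,"ty":0.48,"tz":0,"ax":0,"ay":0,"az":0,"hand":1},{"tx":-0.03,"ty":0.48,"tz":-0.02,"ax":0,"ay":0,"az":0,"hand":1},{"tx":-0.03,"ty":0.48,"tz":-0.05,"ax":0,"ay":0,"az":0,"hand":1},{"tx":-0.03,"ty":0.48,"tz":-0.05,"ax":0,"ay":0,"az":0,"hand":1},{"tx":-0.03,"ty":0.48,"tz":-0.05,"ax":0,"ay":0,"az":0,"hand":1},{"tx":0,"ty":0.2,"tz":0,"ax":0,"ay":0,"az":0,"hand":1},{"tx":0,"ty":0,"tz":0,"ax":0,"ay":0,"az":0,"hand":1},{"tx":0,"ty":0,"tz":0,"ax":0,"ay":0,"az":0,"hand":1}]'

```text
time: 17.63
ee_pos: [0.6206, 0.0963, 0.1507]
ee_rot: [179.5, -0.2, 3.5]
force: [-3.9, -17.5, 20.6]
finger_gap: 0.256
```

```bash
cat > cmp.py <<'E'
import cv2,sys
cv2.imwrite(f"pics/c{sys.argv[1]}.png",cv2.resize(cv2.imread(f"pics/raw{sys.argv[1]}.png")[270:320,215:315],None,fx=6,fy=6,interpolation=cv2.INTER_CUBIC))
E
python3 snap.py 14; python3 cmp.py 14
```

```text
17.6333 [0.6206 0.0963 0.1507] [179.5  -0.2   3.5] [ -3.9 -17.5  20.6] 0.256
```

View pics/c14.png

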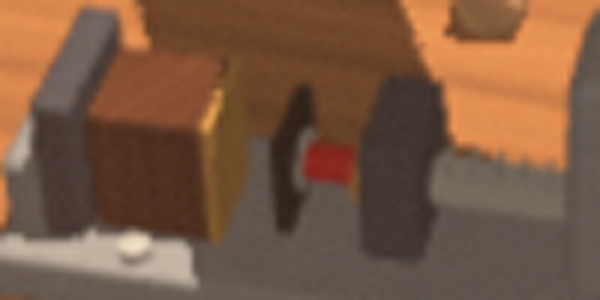

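View pics/w14.png

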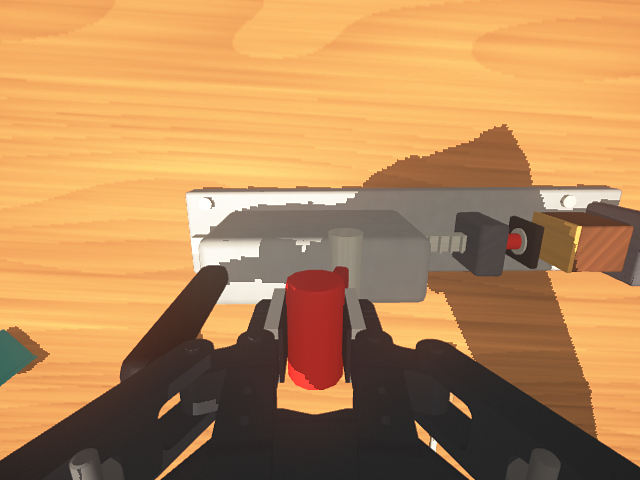

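Run:
```python
from h import *
print("pad bottom front",sc([[360,243],[310,234],[281,232]],.027))
print("carrier top near front",sc([[443,165],[390,163],[362,150]],.070))
print("carrier bottom near front",sc([[442,263],[390,258],[362,253]],.025))
```

```text
pad bottom front [[ 14.1 -49.6  27. ]
 [ 13.3 -65.9  27. ]
 [ 14.3 -75.   27. ]]
carrier top near front [[ 19.2 -21.   70. ]
 [ 21.5 -36.7  70. ]
 [ 17.6 -46.4  70. ]]
carrier bottom near front [[ 15.6 -23.1  25. ]
 [ 16.7 -39.4  25. ]
 [ 16.3 -48.5  25. ]]
```

jog_arm --series '[{"tx":-0.02,"ty":0.3,"tz":0.05,"ax":0,"ay":0,"az":0,"hand":1},{"tx":-0.02,"ty":0.3,"tz":0.05,"ax":0,"ay":0,"az":0,"hand":1},{"tx":0,"ty":0,"tz":0,"ax":0,"ay":0,"az":0,"hand":1},{"tx":0,"ty":0,"tz":0,"ax":0,"ay":0,"az":0,"hand":1}]'

```text
time: 18.07
ee_pos: [0.6205, 0.0977, 0.1507]
ee_rot: [179.2, -0.1, 3.3]
force: [-0.6, -26.8, 16.5]
finger_gap: 0.261
```

```bash
python3 snap.py 15; python3 cmp.py 15
```

```text
18.0667 [0.6205 0.0977 0.1507] [ 1.792e+02 -1.000e-01  3.300e+00] [ -0.6 -26.8  16.5] 0.261
```

View pics/c15.png

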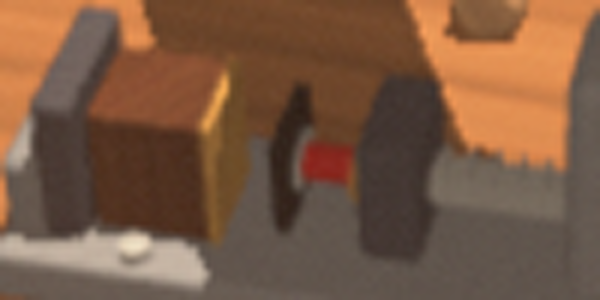

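View pics/s15.png

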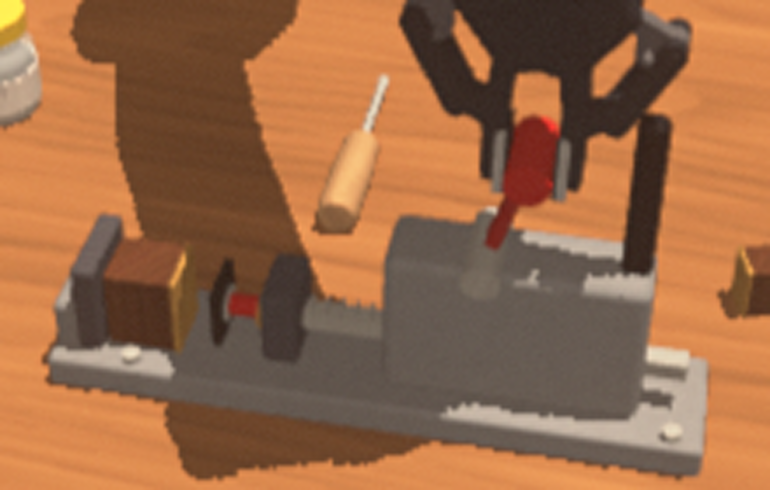

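Trigger is now at its rear stop and the pad has advanced about 10 mm more (to -76). I return further this time and pull again.

jog_arm --series '[{"tx":0.03,"ty":-0.55,"tz":0.15,"ax":0,"ay":0,"az":0,"hand":1},{"tx":0.03,"ty":-0.55,"tz":0.1,"ax":0,"ay":0,"az":0,"hand":1},{"tx":0.03,"ty":-0.55,"tz":0.05,"ax":0,"ay":0,"az":0,"hand":1},{"tx":0.03,"ty":-0.55,"tz":0,"ax":0,"ay":0,"az":0,"hand":1},{"tx":0.03,"ty":-0.55,"tz":0,"ax":0,"ay":0,"az":0,"hand":1},{"tx":0.03,"ty":-0.55,"tz":-0.02,"ax":0,"ay":0,"az":0,"hand":1},{"tx":0.03,"ty":-0.55,"tz":-0.05,"ax":0,"ay":0,"az":0,"hand":1},{"tx":0.03,"ty":-0.55,"tz":-0.05,"ax":0,"ay":0,"az":0,"hand":1},{"tx":0.03,"ty":-0.55,"tz":-0.1,"ax":0,"ay":0,"az":0,"hand":1},{"tx":0.03,"ty":-0.55,"tz":-0.1,"ax":0,"ay":0,"az":0,"hand":1},{"tx":0,"ty":-0.2,"tz":0,"ax":0,"ay":0,"az":0,"hand":1},{"tx":0,"ty":0,"tz":0,"ax":0,"ay":0,"az":0,"hand":1},{"tx":0,"ty":0,"tz":0,"ax":0,"ay":0,"az":0,"hand":1}]'

```text
time: 19.25
ee_pos: [0.6232, 0.0593, 0.1517]
ee_rot: [-179.6, -0.4, 3.9]
force: [-1.4, 11.7, 13.3]
finger_gap: 0.262
```

```bash
python3 snap.py 16; python3 cmp.py 16
```

```text
19.25 [0.6232 0.0593 0.1517] [-179.6   -0.4    3.9] [-1.4 11.7 13.3] 0.262
```

View pics/s16.png

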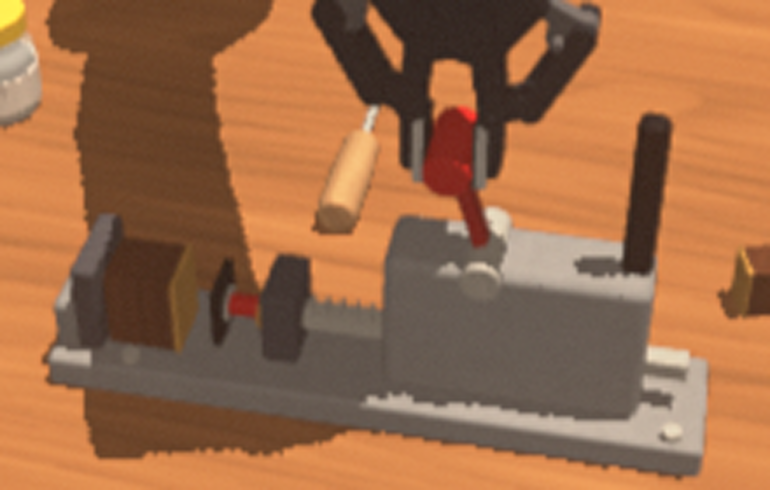

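jog_arm --series '[{"tx":-0.03,"ty":0.55,"tz":0.1,"ax":0,"ay":0,"az":0,"hand":1},{"tx":-0.03,"ty":0.55,"tz":0.1,"ax":0,"ay":0,"az":0,"hand":1},{"tx":-0.03,"ty":0.55,"tz":0.05,"ax":0,"ay":0,"az":0,"hand":1},{"tx":-0.03,"ty":0.55,"tz":0.05,"ax":0,"ay":0,"az":0,"hand":1},{"tx":-0.03,"ty":0.55,"tz":0.02,"ax":0,"ay":0,"az":0,"hand":1},{"tx":-0.03,"ty":0.55,"tz":0,"ax":0,"ay":0,"az":0,"hand":1},{"tx":-0.03,"ty":0.55,"tz":-0.05,"ax":0,"ay":0,"az":0,"hand":1},{"tx":-0.03,"ty":0.55,"tz":-0.05,"ax":0,"ay":0,"az":0,"hand":1},{"tx":-0.03,"ty":0.55,"tz":-0.05,"ax":0,"ay":0,"az":0,"hand":1},{"tx":0,"ty":0.5,"tz":-0.05,"ax":0,"ay":0,"az":0,"hand":1},{"tx":0,"ty":0,"tz":0,"ax":0,"ay":0,"az":0,"hand":1},{"tx":0,"ty":0,"tz":0,"ax":0,"ay":0,"az":0,"hand":1}]'

```text
time: 20.35
ee_pos: [0.6209, 0.0979, 0.1535]
ee_rot: [179.4, -0.2, 3.4]
force: [-5.0, -22.3, 26.0]
finger_gap: 0.26
```

```bash
python3 snap.py 17; python3 cmp.py 17
```

```text
20.35 [0.6209 0.0979 0.1535] [179.4  -0.2   3.4] [ -5.  -22.3  26. ] 0.26
```

View pics/c17.png

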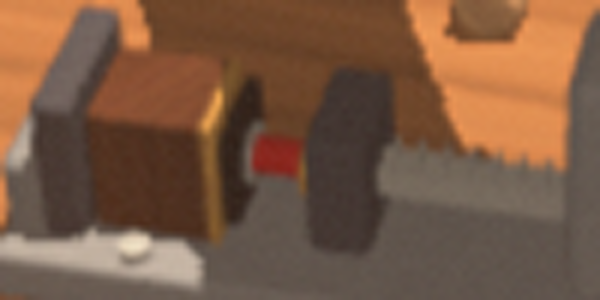

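View pics/w17.png

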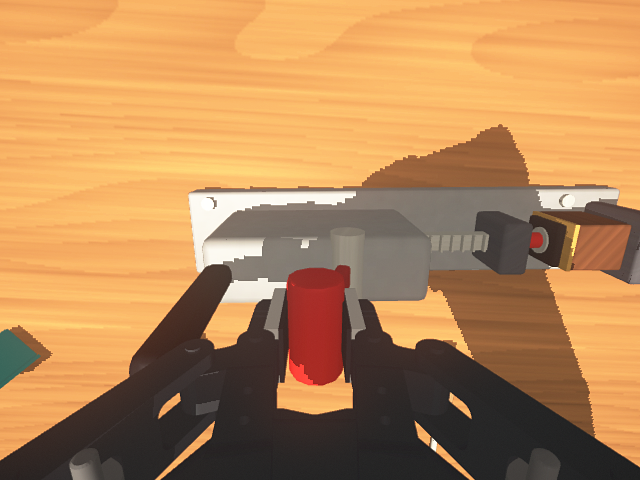

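Run:
```python
from h import *
print("pad bottom front",sc([[281,232],[279,232],[229,226]],.027))
print("carrier bottom near front",sc([[362,253],[360,254],[310,246]],.025))
print("carrier bottom near rear",sc([[417,263-2],[370,255]],.025))
ci=np.load("w17.npz")
```

```text
pad bottom front [[ 14.3 -75.   27. ]
 [ 14.4 -75.6  27. ]
 [ 14.9 -91.7  27. ]]
carrier bottom near front [[ 16.3 -48.5  25. ]
 [ 16.8 -49.   25. ]
 [ 16.5 -65.1  25. ]]
carrier bottom near rear [[ 16.3 -30.9  25. ]
 [ 16.6 -45.8  25. ]]
```

Pad front at about -92 with brass at about -95.5, so roughly 3.5 mm of gap is left. I return, then do the last pull in parts.

jog_arm --series '[{"tx":0.03,"ty":-0.55,"tz":0.15,"ax":0,"ay":0,"az":0,"hand":1},{"tx":0.03,"ty":-0.55,"tz":0.1,"ax":0,"ay":0,"az":0,"hand":1},{"tx":0.03,"ty":-0.55,"tz":0.05,"ax":0,"ay":0,"az":0,"hand":1},{"tx":0.03,"ty":-0.55,"tz":0,"ax":0,"ay":0,"az":0,"hand":1},{"tx":0.03,"ty":-0.55,"tz":0,"ax":0,"ay":0,"az":0,"hand":1},{"tx":0.03,"ty":-0.55,"tz":-0.05,"ax":0,"ay":0,"az":0,"hand":1},{"tx":0.03,"ty":-0.55,"tz":-0.05,"ax":0,"ay":0,"az":0,"hand":1},{"tx":0.03,"ty":-0.55,"tz":-0.1,"ax":0,"ay":0,"az":0,"hand":1},{"tx":0.03,"ty":-0.55,"tz":-0.1,"ax":0,"ay":0,"az":0,"hand":1},{"tx":0,"ty":-0.5,"tz":-0.1,"ax":0,"ay":0,"az":0,"hand":1},{"tx":0,"ty":0,"tz":0,"ax":0,"ay":0,"az":0,"hand":1},{"tx":0,"ty":0,"tz":0,"ax":0,"ay":0,"az":0,"hand":1},{"tx":0,"ty":0,"tz":0,"ax":0,"ay":0,"az":0,"hand":1}]'

```text
time: 21.53
ee_pos: [0.6236, 0.0591, 0.1523]
ee_rot: [-179.6, -0.4, 4.0]
force: [0.4, 11.0, 15.4]
finger_gap: 0.259
```

jog_arm --series '[{"tx":-0.03,"ty":0.55,"tz":0.1,"ax":0,"ay":0,"az":0,"hand":1},{"tx":-0.03,"ty":0.55,"tz":0.1,"ax":0,"ay":0,"az":0,"hand":1},{"tx":-0.03,"ty":0.55,"tz":0.05,"ax":0,"ay":0,"az":0,"hand":1},{"tx":-0.03,"ty":0.55,"tz":0.05,"ax":0,"ay":0,"az":0,"hand":1},{"tx":-0.03,"ty":0.55,"tz":0.02,"ax":0,"ay":0,"az":0,"hand":1},{"tx":-0.03,"ty":0.55,"tz":0,"ax":0,"ay":0,"az":0,"hand":1},{"tx":-0.03,"ty":0.4,"tz":-0.05,"ax":0,"ay":0,"az":0,"hand":1},{"tx":0,"ty":0,"tz":0,"ax":0,"ay":0,"az":0,"hand":1},{"tx":0,"ty":0,"tz":0,"ax":0,"ay":0,"az":0,"hand":1},{"tx":0,"ty":0,"tz":0,"ax":0,"ay":0,"az":0,"hand":1}]'

```text
time: 22.37
ee_pos: [0.6222, 0.0818, 0.1555]
ee_rot: [179.5, -0.4, 3.4]
force: [-0.7, -19.0, 25.5]
finger_gap: 0.259
```

```bash
python3 snap.py 18; python3 cmp.py 18
```

```text
22.3667 [0.6222 0.0818 0.1555] [179.5  -0.4   3.4] [ -0.7 -19.   25.5] 0.259
```

View pics/c18.png

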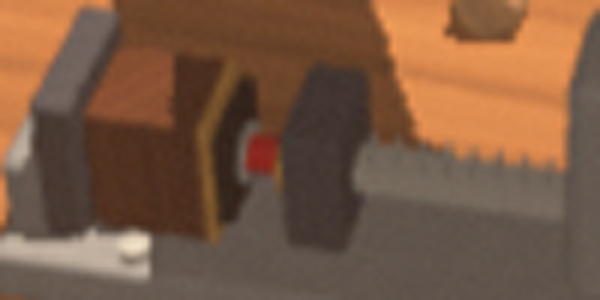

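The pad now bears on the brass. Visible red shrank from about 50 px to 33 px, i.e. roughly 5-6 mm in. A further ~4.5 mm needs about 7 mm of handle.

jog_arm --series '[{"tx":-0.02,"ty":0.35,"tz":0,"ax":0,"ay":0,"az":0,"hand":1},{"tx":-0.02,"ty":0.3,"tz":0,"ax":0,"ay":0,"az":0,"hand":1},{"tx":0,"ty":0,"tz":0,"ax":0,"ay":0,"az":0,"hand":1},{"tx":0,"ty":0,"tz":0,"ax":0,"ay":0,"az":0,"hand":1},{"tx":0,"ty":0,"tz":0,"ax":0,"ay":0,"az":0,"hand":1}]'

```text
time: 22.88
ee_pos: [0.6219, 0.0865, 0.1558]
ee_rot: [179.3, -0.3, 3.4]
force: [-1.9, -22.0, 28.2]
finger_gap: 0.255
```

```bash
python3 snap.py 19; python3 cmp.py 19
python3 - <<'E'
import cv2,numpy as np
for n in(9,11,13,15,17,18,19):
    try: im=cv2.imread(f"pics/raw{n}.png")[270:320,240:300].astype(int)
    except: continue
    m=(im[...,2]>90)&(im[...,2]>2.2*im[...,1])&(im[...,2]>2.2*im[...,0])
    r=m.sum(1);print(n,"red area",m.sum(),"max width",r.max())
E
```

```text
22.8833 [0.6219 0.0865 0.1558] [179.3  -0.3   3.4] [ -1.9 -22.   28.2] 0.255
11 red area 43 max width 8
13 red area 46 max width 8
15 red area 45 max width 8
17 red area 45 max width 8
18 red area 25 max width 5
19 red area 19 max width 4[ WARN:0@0.017] global loadsave.cpp:275 findDecoder imread_('pics/raw9.png'): can't open/read file: check file path/integrity
```

View pics/c19.png

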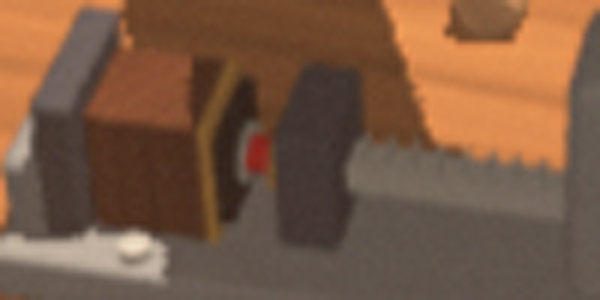

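View pics/w19.png

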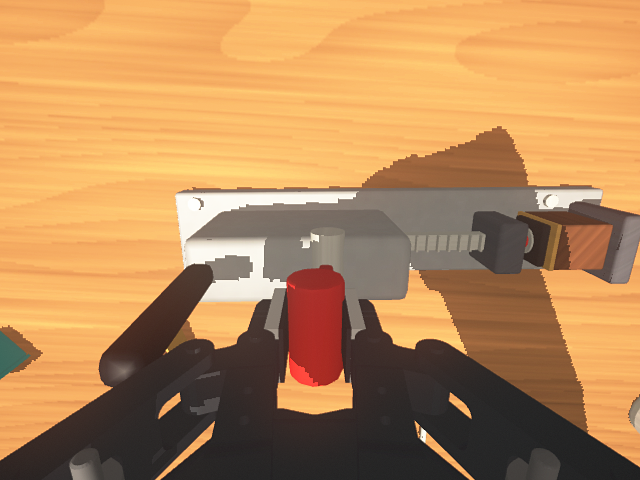

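Run:
```python
from h import *
print("carrier bottom near front",sc([[442,263],[360,254],[310,246],[287,242],[278,240]],.025))
print("pad",sc([[229,226],[219,223],[218,223]],.027))
print("brass bottom near/ top near",sc([[215,242]],.02),sc([[203,132]],.068))
print("stamp rear top near",sc([[88,115]],.068),sc([[237,60]],.068))
# wrist: red, pad, carrier
im=cv2.imread("pics/w19.png");cv2.imwrite("pics/w19c.png",cv2.resize(im[190:290,460:640],None,fx=4.4,fy=4.4,interpolation=cv2.INTER_CUBIC))
```

```text
carrier bottom near front [[ 15.6 -23.1  25. ]
 [ 16.8 -49.   25. ]
 [ 16.5 -65.1  25. ]
 [ 16.2 -72.6  25. ]
 [ 15.9 -75.6  25. ]]
pad [[ 14.9 -91.7  27. ]
 [ 14.2 -95.1  27. ]
 [ 14.3 -95.4  27. ]]
brass bottom near/ top near [[ 15.8 -96.4  20. ]] [[ 17.3 -96.3  68. ]]
stamp rear top near [[  16.9 -132.9   68. ]] [[-16.7 -95.8  68. ]]
```

View pics/w19c.png

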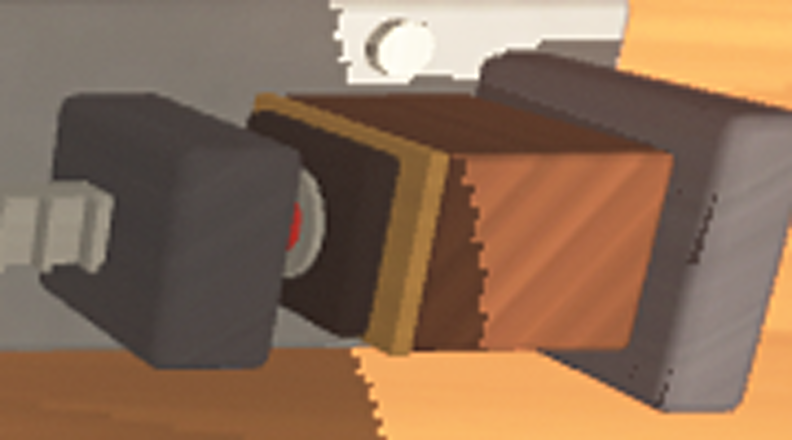

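Stem estimate: about 6.5 mm (carrier-to-pad distance down from 26.6 to about 20). The remaining stroke could only bring it to about 13, so I pull a bit more.

jog_arm --series '[{"tx":-0.02,"ty":0.35,"tz":0,"ax":0,"ay":0,"az":0,"hand":1},{"tx":-0.02,"ty":0.35,"tz":0,"ax":0,"ay":0,"az":0,"hand":1},{"tx":0,"ty":0.1,"tz":0,"ax":0,"ay":0,"az":0,"hand":1},{"tx":0,"ty":0,"tz":0,"ax":0,"ay":0,"az":0,"hand":1},{"tx":0,"ty":0,"tz":0,"ax":0,"ay":0,"az":0,"hand":1},{"tx":0,"ty":0,"tz":0,"ax":0,"ay":0,"az":0,"hand":1}]'

```text
time: 23.48
ee_pos: [0.6214, 0.0947, 0.1557]
ee_rot: [179.3, -0.3, 3.4]
force: [-3.0, -23.1, 27.9]
finger_gap: 0.255
```

```bash
python3 snap.py 20; python3 cmp.py 20
```

```text
23.4833 [0.6214 0.0947 0.1557] [179.3  -0.3   3.4] [ -3.  -23.1  27.9] 0.255
```

View pics/c20.png

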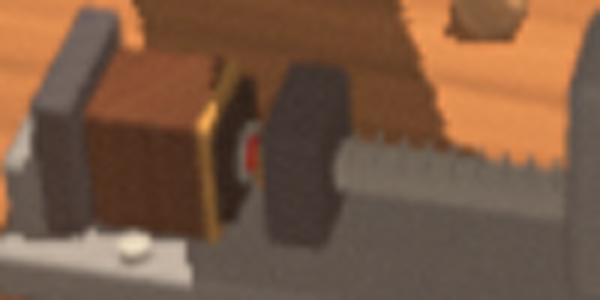

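View pics/s20.png

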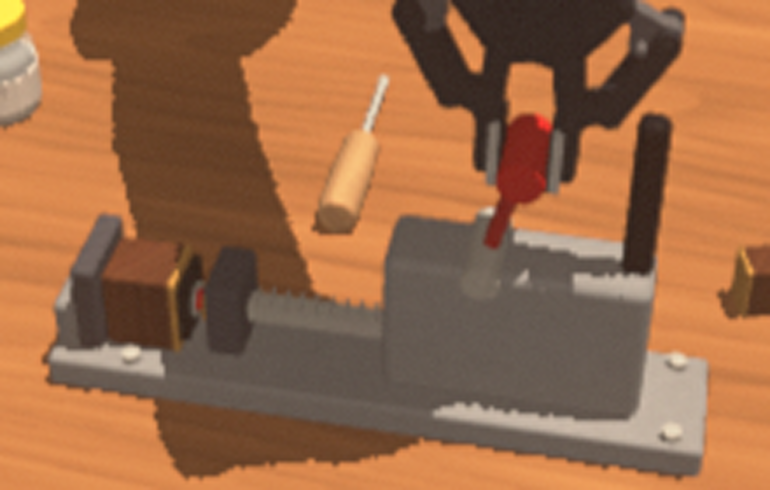

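jog_arm --series '[{"tx":0,"ty":0,"tz":0,"ax":0,"ay":0,"az":0,"hand":1},{"tx":0,"ty":0,"tz":0,"ax":0,"ay":0,"az":0,"hand":1},{"tx":0,"ty":0,"tz":0,"ax":0,"ay":0,"az":0,"hand":1},{"tx":0,"ty":0,"tz":0,"ax":0,"ay":0,"az":0,"hand":1},{"tx":0,"ty":0,"tz":0,"ax":0,"ay":0,"az":0,"hand":1},{"tx":0,"ty":0,"tz":0,"ax":0,"ay":0,"az":0,"hand":1}]'

```text
time: 24.08
ee_pos: [0.6214, 0.0947, 0.1556]
ee_rot: [179.3, -0.3, 3.4]
force: [-3.2, -21.9, 27.8]
finger_gap: 0.258
```

```bash
python3 snap.py 21; python3 cmp.py 21
python3 - <<'E'
from h import *
print("carrier front",sc([[266,239]],.025),"pad",sc([[217,223]],.027))
print("stamp top corners",sc([[202,132],[237,60],[88,115]],.068))
im=cv2.imread("pics/w21.png");cv2.imwrite("pics/w21c.png",cv2.resize(im[180:300,440:640],None,fx=4,fy=4,interpolation=cv2.INTER_CUBIC))
E
```

```text
24.0833 [0.6214 0.0947 0.1556] [179.3  -0.3   3.4] [ -3.2 -21.9  27.8] 0.258
carrier front [[ 16.2 -79.4  25. ]] pad [[ 14.4 -95.7  27. ]]
stamp top corners [[  17.4  -96.6   68. ]
 [ -16.7  -95.8   68. ]
 [  16.9 -132.9   68. ]]
```

View pics/c21.png

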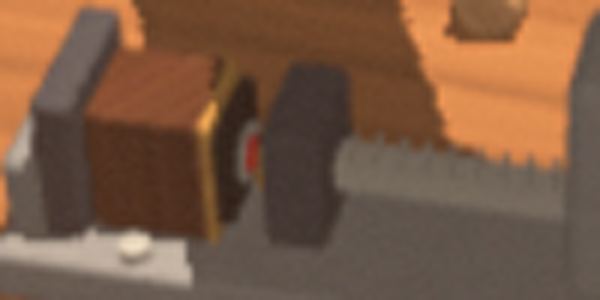

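View pics/w21c.png

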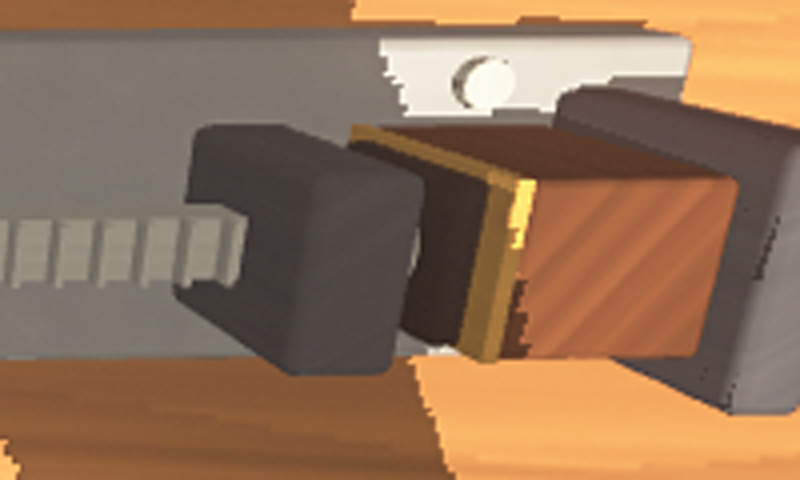

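The arm is holding steady. The stamp is flush to the jaw and square, the pad is on the brass, and the stem is about 10 mm in (carrier-to-pad distance 26.6 → 16.3 mm). I hand in.

```bash
python3 -c "
from bench import bot
print(bot.hand_in())"
```

```text
the job is handed in; nothing more can be done
None
```

I placed the large walnut-and-brass stamp on the clamp bed, upright against the fixed jaw with the brass towards the pad, and let go of it. Four pulls of the red trigger then brought the pad onto the brass. I handed in at about 24 s of the 72 s allowed, with no verdict reported.

- **Stamp:** in the last pictures it stands square against the fixed jaw. The brass face is at about clamp y = -96 mm, which puts the stamp's centre at about -116 mm.
- **Stem:** about 10 mm in, judged from the carrier-to-pad distance falling from 26.6 mm to 16.3 mm. That figure is good to roughly 1 mm.
- **Trigger:** still gripped, at about 0.55 rad, and steady over 0.5 s of holding.
- **Jar, awl and maul:** I never went near them, and nothing in the views suggested they moved, but I didn't measure their final positions.

Two checks were off:
- **Upward force:** the wrist read about 28 N upwards during the pulls because the tool sat a few millimetres off the handle's arc. That is well under the 120 N limit.
- **Second pull:** it moved the jaw only about 10 mm, probably because the trigger hadn't quite returned. I returned it fully for the later pulls.

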